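# Clamp a tacked post in the welding jig

### The job

Stand the tack-welded post in the welding jig, its plate flat on the bed with a long edge towards the fence and roughly centred on it, then clamp it for welding: squeeze the jaw's release lever against its fixed grip, slide the jaw up while holding the lever squeezed, and let go so that the latch drops fully into the notch in which the spring pusher holds the plate flush against the fence. Work by feel: never drive the pusher's spring solid, and never force the jaw along hard while its latch is in a notch.

Things in the scene. Friction and masses are not known exactly. Their poses are not given: they have to be found in the camera images.
- post_mid (a point): Loose workpiece, 0.6 to 0.85 kg: round steel bar, 26 mm thick, tack-welded upright on a plate 95 x 60 x 6 mm; 134 mm tall. Point on the bar's axis 70 mm above the plate's underside. z up along the bar, x along the plate's 95 mm side, y across it. The bar is off-centre: the plate's middle is at (+20, +4, -70) mm in these axes. (A thin disc with a wire hook also stands about; it is not needed.)
- plate_mid (a point): Middle of the underside of that workpiece's plate; same axes as post_mid. The two long edges are at y = -30 and +30 mm; either may face the fence.
- nest (a point): Point on the welding jig's bed where the plate's middle belongs when clamped. The jig: steel bed 355 x 120 mm, 12 mm thick, fixed to the table, a low upright fence at one end, a guide rail along the other half. x: level clamping direction, from the jaw to the fence; z up; y to the left of x. Fence face at x = +30 mm, 104 mm wide, 36 mm above the bed.
- jaw_grip (a point): Middle of the sliding jaw's handle, 86 mm above the table, 195 mm minus joint jaw behind nest; same axes. Two level bars along x, 12 mm thick, 40 mm long between 24 mm end collars: fixed grip centred at y = -19 mm, release lever at y = +19 mm. The jaw's top is at 98 mm; beside the bars it is clear down to 60 mm. A finger can also push the jaw along by a collar.
- lever_bar (a point): Middle of the release lever's bar, the one that moves: it swings towards the fixed grip as the two are squeezed together. Over both bars it measures 50 mm let go, 38 mm fully squeezed, when the middle between them has moved 6 mm towards the fixed grip (y = -6 mm from jaw_grip). Squeezing takes 5 to 7 N.
- jaw (a joint): The jaw's place along its rail (m), growing towards the fence; starts at 0 to 0.012; 8 N of friction; locked while the latch is in a notch. Notches are 16 mm apart on a strip bolted on through slots, so the row may sit up to 6.5 mm either way: find it by feel. The one at about 0.062 (+-0.0065) is the only one that clamps the plate; the one before leaves it loose, the next drives the spring solid.
- lever (a joint): Release lever (rad): 0 = let go, latch tooth fully in a notch; about 0.17 = tooth resting on the land between notches; above 0.21 = clear; 0.30 = fully squeezed. A spring returns it. The 4 mm tooth drops into the 5.5 mm notch only when within about 1 mm of it; else it rides on the land and drops in as the jaw is slid on.
- pusher (a joint): How far the jaw's spring pusher is pressed back (m): 0 free, 0.016 solid; it resists with 6 N, plus 0.25 N per mm. Its flat face, 46 mm wide, 2 to 46 mm above the bed, is at x = -84 mm + joint jaw - joint pusher from nest; it meets a plate that lies flush with the fence when joint jaw is 0.054.

How it is judged (in metres and radians):
On the way, in this order (a step that is already met when the one before it is completed fails the run):
1. the workpiece stands flat on the jig's bed between the fence and the pusher, roughly centred (x of plate_mid in the frame of nest between -0.045 and 0.004 m and y of plate_mid in the frame of nest between -0.02 and 0.02 m and z of plate_mid in the frame of nest below 0.004 m and angle between plate_mid's own z axis and vertical below 0.06 rad), for 0.2 s.
2. the jaw has been brought up with the lever squeezed (value of joint lever above 0.22 rad and value of joint jaw above 0.03 m), for 0.1 s.
At the end, for the whole second after the job is handed in: Plate flat on the bed (0.05 rad), a long edge flush with the fence (2 mm, 0.035 rad), within 20 mm of the jig's middle line; lever let go, latch fully in a notch (lever below 0.05 rad); pusher pressed back 0.8 to 15.7 mm by the plate; jaw at rest (x of plate_mid in the frame of nest between -0.002 and 0.002 m and y of plate_mid in the frame of nest between -0.02 and 0.02 m and z of plate_mid in the frame of nest below 0.003 m and angle between plate_mid's own z axis and vertical below 0.05 rad and angle between the y axis of plate_mid and the x axis of nest, either way round below 0.035 rad and value of joint lever below 0.05 rad and value of joint pusher between 0.0008 and 0.0157 m and velocity of joint jaw between -0.005 and 0.005 m/s); the robot touches nothing.
It fails at once if the pusher's spring is driven solid (pressed back more than 15.7 mm) (value of joint pusher above 0.0157 m).
It fails at once if the jaw is forced against its latched tooth (more than 60 N on the tooth) (contact force between lever_c0 and anything else above 60 N).
It also fails if it takes over 64 s, if anything falls off the work surface, if the arm or the gripper's body presses on something with over 40 N, if the wrist force passes 120 N, or if a joint passes its speed limit or range.

### The arm

A 6-joint arm with a two-finger parallel gripper is mounted at the origin on the work surface; the furniture and walls round the work are solid. World frame = base frame: x ahead of the robot, y to its left, z up, the work surface at z = 0. Lengths are in m, angles in degrees, forces in N, time in s.
With the tool pointing down it reaches from about 0.3 to 0.875 m from the base axis. Payload 6.4 kg.
Tool frame: the origin (TCP) lies midway between the tips of the shut fingers; the grasp point (between the pads) lies 19 mm behind it (manip.grip_point_offset is the distance from the TCP to the grasp point, in m); z points along the fingers, x is the direction in which the jaws open and shut, and the axes are right-handed (so a half turn about z gives the same grasp; the last joint's range is limited). The gripper opens to 88 mm and grips with 3 to 60 N. Pads are 18 mm wide; open, the fingers measure 123 mm over their backs; the gripper's body (75 mm by 187 mm) begins 45 mm behind the grasp point.
Start: joints at [-76.106, 10.359, 92.074, -0, 77.567, -11.82], TCP at [0.25, -0.518, 0.239] pointing down, gripper open.
Joint ranges: [-171.53, 171.53], [-51.25, 118.39], [17.06, 147.69], [-65.23, 245.23], [0, 150.52], [-178.68, 178.68]. Speed limits (degrees/s): [147.25, 147.25, 172.46, 180, 180, 180].

### API

Orientations are given as [roll, pitch, yaw] about the fixed x, y, z axes, in that order (R = Rz(yaw) Ry(pitch) Rx(roll)).
In Python, from bench import manip, viewer, nets gives the robot as it stands. The module is installed in compiled form; this text tells all that it offers.
- The arm moves only by the shell command python3 -m creep 'ROWS' [FORCE]. ROWS is JSON, a list of rows, each an object with "fingers": the opening, from -1 (shut) to 1 (fully open); "translation": the shift along the world's x, y, z in mm, a list of three; "twist": the turn about the world's z in degrees. A call has 1 to 5 rows; each row shifts and turns the commanded pose from where the row before left it; what a row does not reach is not made up. A row lasts 1/12 s, in which the tool goes at most 41.7 mm and 7.16 degrees, less where a joint would pass 70% of its speed; a pose out of reach is approached as far as the arm can. A call with a gripper value outside its range is refused whole. The fingers move at their own pace and stop on an object; FORCE is the grip in N (left out, the last holds). Time passes only in rows, so rows that do not move let the fingers close. It gives the time, the measured TCP pose, the force and the opening at its end, in the units of the state.
- manip.get_state(): the state, without advancing time (a new reading comes with each control period).
- viewer.camera(name): name is "scene" or "top"; returns the picture (480x640x3 uint8, blue, green, red); there is no depth.
- viewer.camera_model(name): a dict with "mtx" (3x3 intrinsics, pixels), "pose" (4x4, takes a point from camera to world coordinates). Camera axes: x right, y down, z forward; pixel columns grow to the right and rows downward; lengths in m; the calibration is good to about 2 mm. A picture is of the moment at which its call begins. camera_model takes no time and is no camera call.
- manip.close_job(): hands the job in, once; it reports no verdict.
Trained networks look in the newest picture that a camera, given by its name, has taken for a name from the list of things; names that differ only in an ending like _2 or _b are one class to them, and where a whole thing is asked for, a point or a joint stands for the part that bears it (a point fixed in the world has none). Each returns a list of dicts, best first, with "p" (0 to 1); they miss things now and then, are a little off and sometimes report something else, mostly with a low value. They report only what shows in the picture. A call takes as long as a camera call.
- nets.silhouettes(camera, query): "region" (480x640 bool, what is visible of it) and "box" ([left, top, right, bottom] in pixels, round what is visible of it).
The state is a dict: "time": time; "qpos": joint angles; "qvel": joint speeds; "effort": joint torques, N m; "ee_pos": TCP position; "tcp_rot": TCP orientation; "force": force on the tool from outside, world axes, zero at the start; "torque": the same for the moment, N m; "grip_width": finger opening in m.
Only numpy, scipy, OpenCV 4.12 (cv2) and the standard library are available. Lean on these libraries where they do the work, as an engineer would, in place of code of your own. Each camera call takes 0.05 s, during which the arm holds its last target.

## Working session

There is one attempt and no reset: what is moved stays moved. The work goes in short steps, Python scripts to look and compute and a shell command to move; the robot and the scene stay as the last step left them, time stands still between calls to the robot, and variables do not carry over. Pictures are saved under pics/ and viewed, and the job is handed in when it is done.

```bash
mkdir -p pics
cat > h.py <<'E'
import numpy as np, cv2
from bench import manip, viewer, nets
def ray(cam,u,v):
    m=viewer.camera_model(cam);P=np.array(m['pose']);K=np.array(m['mtx'])
    d=P[:3,:3]@np.linalg.solve(K,[u,v,1.]);return P[:3,3],d
def onz(cam,u,v,z):
    o,d=ray(cam,u,v);return o+d*(z-o[2])/d[2]
def proj(cam,p):
    m=viewer.camera_model(cam);P=np.array(m['pose']);K=np.array(m['mtx'])
    c=P[:3,:3].T@(np.atleast_2d(p)-P[:3,3]).T;q=K@c;return (q[:2]/q[2]).T
E
python3 - <<'E'
from h import *
np.set_printoptions(precision=4,suppress=True)
for c in('scene','top'):
    im=viewer.camera(c);cv2.imwrite(f'pics/{c}0.png',im)
    m=viewer.camera_model(c);print(np.array(m['mtx']),np.array(m['pose']))
    for q in('post_mid','jaw','lever','pusher'):
        for r in nets.silhouettes(c,q)[:3]:print(c,q,round(r['p'],2),r['box'])
print(manip.get_state(),manip.grip_point_offset)
E
```

```text
[[481.2106   0.     319.3238]
 [  0.     481.2106 239.9772]
 [  0.       0.       1.    ]] [[-0.6845 -0.3378  0.6461 -0.0691]
 [-0.7287  0.3426 -0.5929  0.6041]
 [-0.0211 -0.8766 -0.4807  0.4997]
 [ 0.      0.      0.      1.    ]]
scene post_mid 0.64 [234.5, 286.2, 289.1, 387.5]
scene lever 0.79 [383.3, 193.4, 406.7, 231.0]
scene pusher 0.76 [341.9, 218.3, 362.7, 249.1]
[[570.3056   0.     326.2183]
 [  0.     570.3056 236.0626]
 [  0.       0.       1.    ]] [[ 0.0168 -0.9984  0.0548  0.4476]
 [-0.9994 -0.0184 -0.0288  0.1054]
 [ 0.0297 -0.0542 -0.9981  0.9759]
 [ 0.      0.      0.      1.    ]]
top post_mid 0.79 [160.6, 265.3, 219.7, 330.5]
top jaw 0.88 [385.3, 201.8, 474.8, 242.8]
top lever 0.62 [444.9, 221.6, 479.4, 243.1]
top pusher 0.65 [386.4, 208.4, 410.5, 239.4]
{'time': 0.5, 'qpos': array([-76.1049,  10.3601,  92.0775,  -0.0003,  77.5689, -11.8188]), 'qvel': array([ 0.1711, -0.0059, -0.0329,  0.0061, -0.0923,  0.0878]), 'effort': array([ -0.0004, -43.3458, -34.1874,   0.0703,   0.032 ,  -0.    ]), 'ee_pos': array([ 0.2495, -0.518 ,  0.2387]), 'tcp_rot': array([-179.999 ,    0.0064,  -64.286 ]), 'force': array([-0.6812, -0.5309,  0.0885]), 'torque': array([ 0.0297, -0.0005, -0.0566]), 'grip_width': 0.08798295067836805} 0.0187
```

View pics/scene0.png

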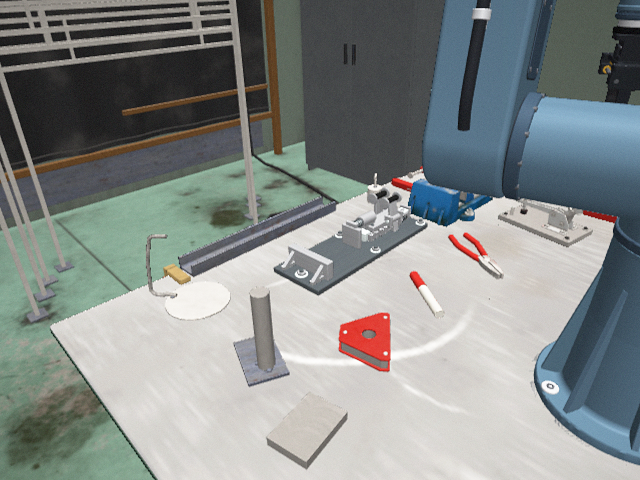

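View pics/top0.png

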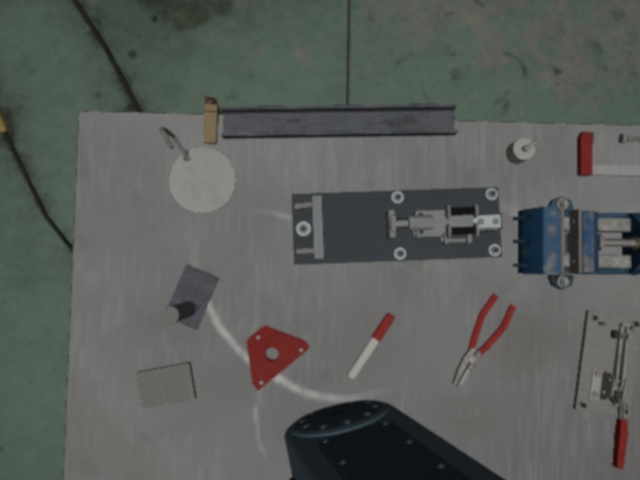

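Run:
```python
import cv2
a=cv2.imread('pics/top0.png');cv2.imwrite('pics/top0j.png',cv2.resize(a[170:270,280:500],None,fx=3.6,fy=3.6,interpolation=cv2.INTER_CUBIC))
cv2.imwrite('pics/top0p.png',cv2.resize(a[240:350,120:260],None,fx=5,fy=5,interpolation=cv2.INTER_CUBIC))
```

```text
(no output)
```

View pics/top0j.png

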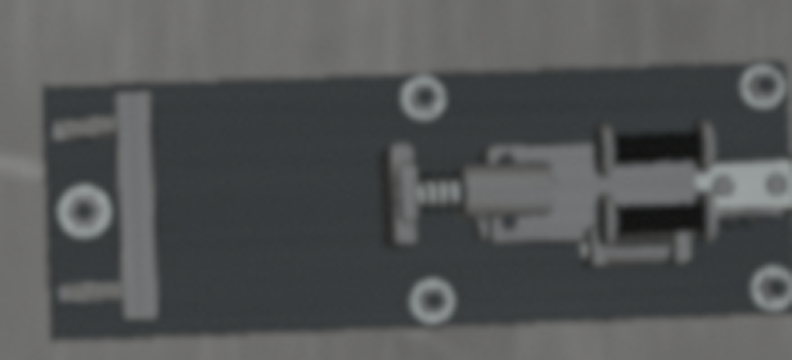

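View pics/top0p.png

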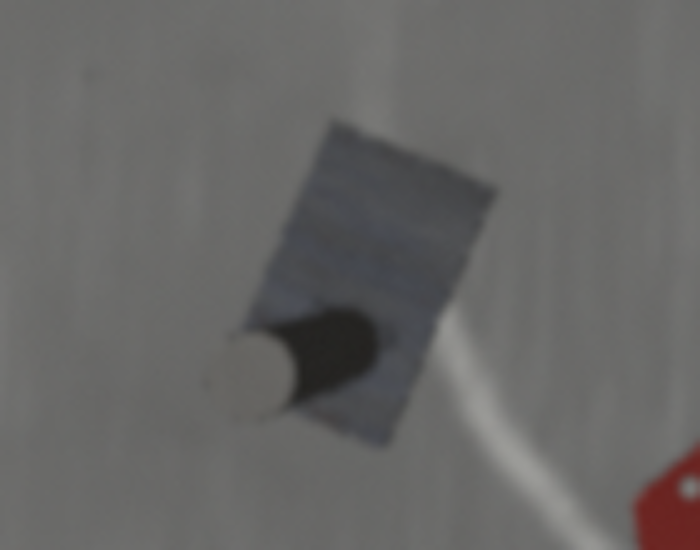

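The scene picture shows the post standing with its plate at about (262,360) and the jig to the right of it. In the top picture the fence is at about (318,225) and the jaw bars at about (465,222). The post's plate is near (193,297). The jig's clamping direction runs left in the image, which is world +y, and the lever is on the lower side, nearer the robot.

Run:
```python
from h import *
np.set_printoptions(precision=4,suppress=True)
f=lambda x,y,s,ox,oy:(x/s+ox-.0,y/s+oy)
j=lambda x,y,z:onz('top',*f(x+.5,y+.5,3.6,279.64,169.64),z)
p=lambda x,y,z:onz('top',*f(x+.5,y+.5,5,119.6,239.6),z)
im=cv2.imread('pics/top0.png')
m=nets.silhouettes('top','nest')
viewer.camera('top')
for q in('nest','fence','bed'):
  try:
    for r in nets.silhouettes('top',q)[:2]:print(q,r['p'],r['box'])
  except Exception as e:print(q,e)
c=[j(44,88,.012),j(52,338,.012)]
print('bed far corners',c,np.linalg.norm(c[0]-c[1]))
fe=[j(151,92,.048),j(158,318,.048)]
print('fence top edge',fe,np.linalg.norm(fe[0]-fe[1]))
d=fe[1]-fe[0];print('jig y dir deg',np.degrees(np.arctan2(d[1],d[0])))
d=c[1]-c[0];print('jig y dir deg (bed)',np.degrees(np.arctan2(d[1],d[0])))
e=[j(44,88,.012),j(762,64,.012)];d=e[0]-e[1];print('top edge x dir',np.degrees(np.arctan2(d[1],d[0])))
e=[j(52,338,.012),j(790,313,.012)];d=e[0]-e[1];print('bot edge x dir',np.degrees(np.arctan2(d[1],d[0])))
print('bars: upper L/R', j(614,145,.086),j(704,140,.086),'lower',j(614,218,.086),j(706,214,.086))
print('pusher face',j(388,145,.05),j(388,245,.05))
P=[p(335,120,.006),p(497,188,.006),p(388,447,.006)]
print('plate',P,[np.linalg.norm(P[i]-P[i+1]) for i in(0,1)])
print('centre',(P[0]+P[2])/2)
d=P[1]-P[2];print('long dir',np.degrees(np.arctan2(d[1],d[0])))
d=P[0]-P[1];print('short dir',np.degrees(np.arctan2(d[1],d[0])))
print('bar top',p(252,375,.134))
print('base bar',p(338,345,.006))
```

```text
nest 0.75 [290.9, 189.2, 504.6, 265.1]
fence it knows: jaw, jaw_grip, lever, lever_bar, nest, plate_mid, post_mid, pusher
bed it knows: jaw, jaw_grip, lever, lever_bar, nest, plate_mid, post_mid, pusher
bed far corners [array([0.5705, 0.1369, 0.012 ]), array([0.4529, 0.1308, 0.012 ])] 0.1177970375905803
fence top edge [array([0.5651, 0.0872, 0.048 ]), array([0.4625, 0.0822, 0.048 ])] 0.10270083854301636
jig y dir deg -177.2457123581201
jig y dir deg (bed) -177.02861902731107
top edge x dir 93.1105176930673
bot edge x dir 92.91522354520458
bars: upper L/R [ 0.5411 -0.1154  0.086 ] [ 0.5441 -0.1551  0.086 ] lower [ 0.509  -0.1155  0.086 ] [ 0.5116 -0.1561  0.086 ]
pusher face [ 0.5428 -0.0209  0.05  ] [ 0.4973 -0.0214  0.05  ]
plate [array([0.4497, 0.3122, 0.006 ]), array([0.4278, 0.2572, 0.006 ]), array([0.3405, 0.2912, 0.006 ])] [np.float64(0.059234728612391346), np.float64(0.0936726177043896)]
centre [0.3951 0.3017 0.006 ]
long dir -21.313133019327253
short dir 68.2008617239731
bar top [0.3749 0.3067 0.134 ]
base bar [0.3743 0.3089 0.006 ]
```

Run:
```python
from h import *
np.set_printoptions(precision=4,suppress=True)
a=cv2.imread('pics/scene0.png')
x=np.array([np.cos(np.radians(93)),np.sin(np.radians(93)),0]);y=np.array([-x[1],x[0],0]);z=np.array([0,0,1])
n=np.array([.5155,.0547,.012])
s=6
for cam,(x0,y0,x1,y1) in(('scene',(325,165,440,260)),('top',(375,190,510,255))):
    a=cv2.imread(f'pics/{cam}0.png')[y0:y1,x0:x1];b=cv2.resize(a,None,fx=5.5,fy=5.5,interpolation=cv2.INTER_CUBIC)
    cv2.imwrite(f'pics/{cam}0z_raw.png',b)
    g=n+x*-.190+z*.074
    for yy,col in((-.019,(0,0,255)),(.019,(0,255,0))):
      for s1 in(-.006,.006):
        q=proj(cam,[g+x*-.02+y*(yy+s1),g+x*.02+y*(yy+s1)]);q=((q-[x0,y0]+.5)*5.5).astype(int)
        cv2.line(b,tuple(map(int,q[0])),tuple(map(int,q[1])),col,1)
    cv2.imwrite(f'pics/{cam}0z.png',b)
```

```text
(no output)
```

View pics/scene0z.png

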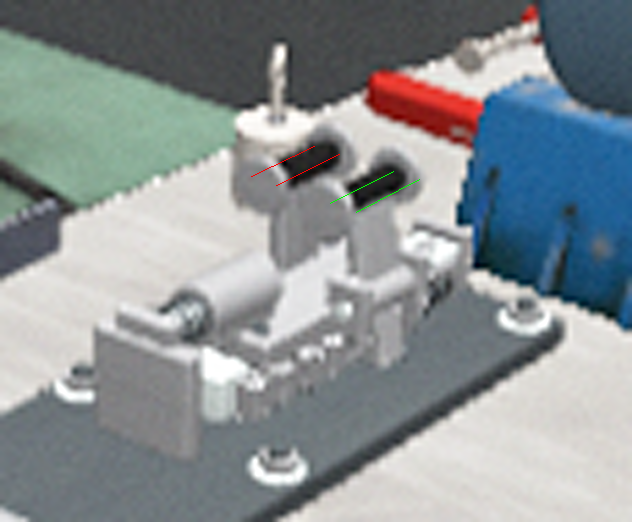

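View pics/top0z.png

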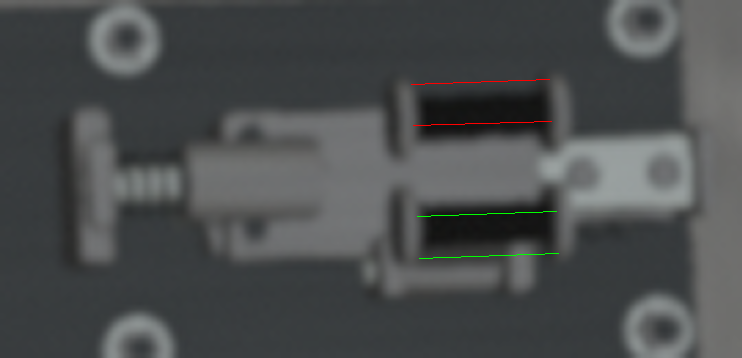

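The predicted bars (about 420–555, 103/235 in the zoom) overlay the real ones, so the jig pose holds: nest ≈ (0.5155, 0.0547), x at 93°. Next I go to the post.

```bash
python3 -m creep '[{"fingers":1,"translation":[15,38,0],"twist":5},{"fingers":1,"translation":[15,38,0],"twist":5},{"fingers":1,"translation":[15,38,0],"twist":5},{"fingers":1,"translation":[15,38,0],"twist":5},{"fingers":1,"translation":[15,38,0],"twist":5}]' 40
python3 -m creep '[{"fingers":1,"translation":[15,38,0],"twist":5},{"fingers":1,"translation":[15,38,0],"twist":5},{"fingers":1,"translation":[15,38,0],"twist":5},{"fingers":1,"translation":[15,38,0],"twist":5},{"fingers":1,"translation":[15,38,0],"twist":5}]'
python3 -m creep '[{"fingers":1,"translation":[0,40,0],"twist":4},{"fingers":1,"translation":[0,40,0],"twist":0},{"fingers":1,"translation":[0,40,0],"twist":0},{"fingers":1,"translation":[0,40,0],"twist":0},{"fingers":1,"translation":[0,40,0],"twist":0}]'
```

```text
time: 1.07
ee_pos: [0.3247, -0.3264, 0.2387]
tcp_rot: [-180.0, -0.0, -39.1]
force: [0.7, -0.4, 0.6]
grip_width: 0.0883
time: 1.48
ee_pos: [0.3999, -0.1363, 0.2391]
tcp_rot: [180.0, -0.1, -14.1]
force: [0.9, 0.2, 0.3]
grip_width: 0.0883
time: 1.9
ee_pos: [0.3992, 0.0638, 0.2391]
tcp_rot: [-180.0, -0.1, -10.3]
force: [1.5, -0.7, -0.2]
grip_width: 0.0883
```

```bash
python3 -m creep '[{"fingers":1,"translation":[-5,40,0],"twist":0},{"fingers":1,"translation":[-5,40,0],"twist":0},{"fingers":1,"translation":[-5,40,0],"twist":0},{"fingers":1,"translation":[-5,40,0],"twist":0},{"fingers":1,"translation":[-4,40,0],"twist":0}]'
python3 -m creep '[{"fingers":1,"translation":[0,32,0],"twist":0},{"fingers":1,"translation":[0,10,-10],"twist":0},{"fingers":1,"translation":[0,0,-20],"twist":0},{"fingers":1,"translation":[0,0,0],"twist":0}]'
python3 - <<'E'
from h import *
for c in('scene','top'):
    im=viewer.camera(c);cv2.imwrite(f'pics/{c}1.png',im)
E
```

```text
time: 2.32
ee_pos: [0.3747, 0.2641, 0.2391]
tcp_rot: [-180.0, -0.1, -10.3]
force: [1.3, -0.1, -0.4]
grip_width: 0.0882
time: 2.65
ee_pos: [0.3733, 0.3034, 0.2051]
tcp_rot: [179.8, 0.3, -10.2]
force: [-1.1, -0.9, -0.2]
grip_width: 0.0881
```

View pics/scene1.png

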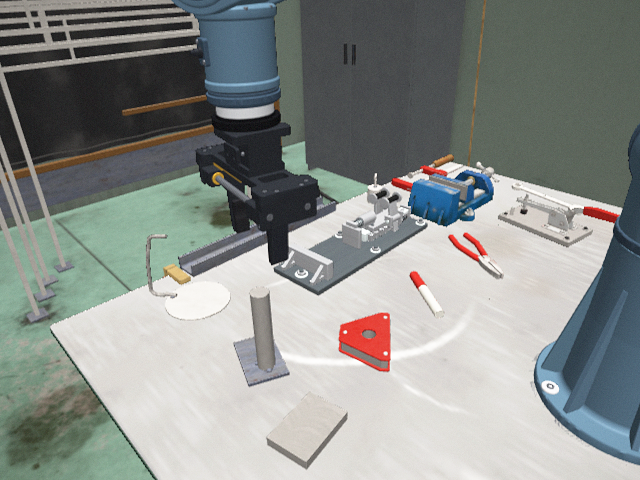

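The picture shows the gripper directly above the post, with fingers at (238,215) and (277,245) and the bar top at (260,293). I go down to it.

```bash
python3 - <<'E'
from h import *
print(proj('scene',[[.3745,.306,.134],[.3745,.306,.205]]),np.round(manip.get_state()['ee_pos'],4))
E
python3 -m creep '[{"fingers":1,"translation":[1,1,-35],"twist":0},{"fingers":1,"translation":[0,0,-35],"twist":0},{"fingers":1,"translation":[0,0,-30],"twist":0},{"fingers":1,"translation":[0,0,-19],"twist":0}]'
python3 -m creep '[{"fingers":0.2,"translation":[0,0,0],"twist":0},{"fingers":-1,"translation":[0,0,0],"twist":0},{"fingers":-1,"translation":[0,0,0],"twist":0},{"fingers":-1,"translation":[0,0,0],"twist":0}]' 40
```

```text
[[260.0373695  291.64256254]
 [255.50193552 245.04975408]] [0.3749 0.3032 0.208 ]
time: 3.08
ee_pos: [0.3761, 0.3035, 0.0881]
tcp_rot: [179.9, 0.1, -10.4]
force: [-0.8, 0.1, -0.2]
grip_width: 0.0882
time: 3.42
ee_pos: [0.3783, 0.3054, 0.0919]
tcp_rot: [-179.9, -0.2, -10.3]
force: [-1.5, -0.0, -0.2]
grip_width: 0.0634
```

```bash
python3 -m creep '[{"fingers":-1,"translation":[0,0,0],"twist":0},{"fingers":-1,"translation":[0,0,0],"twist":0},{"fingers":-1,"translation":[0,0,0],"twist":0},{"fingers":-1,"translation":[0,0,0],"twist":0},{"fingers":-1,"translation":[0,0,0],"twist":0}]' 40
python3 -m creep '[{"fingers":-1,"translation":[0,0,0],"twist":0},{"fingers":-1,"translation":[0,0,0],"twist":0},{"fingers":-1,"translation":[0,0,0],"twist":0}]' 40
python3 - <<'E'
from h import *
im=viewer.camera('top');cv2.imwrite('pics/top2.png',im)
im=viewer.camera('scene');cv2.imwrite('pics/scene2.png',im)
print(manip.get_state())
E
```

```text
time: 3.83
ee_pos: [0.3766, 0.305, 0.0899]
tcp_rot: [-180.0, -0.0, -10.3]
force: [0.3, -0.6, 0.2]
grip_width: 0.0306
time: 4.08
ee_pos: [0.3762, 0.305, 0.0898]
tcp_rot: [180.0, 0.0, -10.3]
force: [-2.6, 0.3, 2.2]
grip_width: 0.0253
{'time': 4.1833, 'qpos': array([2.49476527e+01, 1.01810211e+01, 1.11576552e+02, 2.09874401e-02,
       5.82772550e+01, 3.52177540e+01]), 'qvel': array([ 0.11044041, -0.00467366,  0.02970413, -0.00626253, -0.01664795,
        0.01756245]), 'effort': array([-1.15975164e+00, -3.56451774e+01, -2.79992938e+01, -4.52867383e-01,
       -8.17289762e-01, -1.25852198e-02]), 'ee_pos': array([0.37617868, 0.30502641, 0.08973221]), 'tcp_rot': array([ 1.79994493e+02,  3.87458000e-02, -1.02811439e+01]), 'force': array([-2.7837334 ,  0.93571666,  4.2689866 ]), 'torque': array([0.08927396, 0.48658408, 0.02101377]), 'grip_width': 0.025118033083531804}
```

View pics/scene2.png

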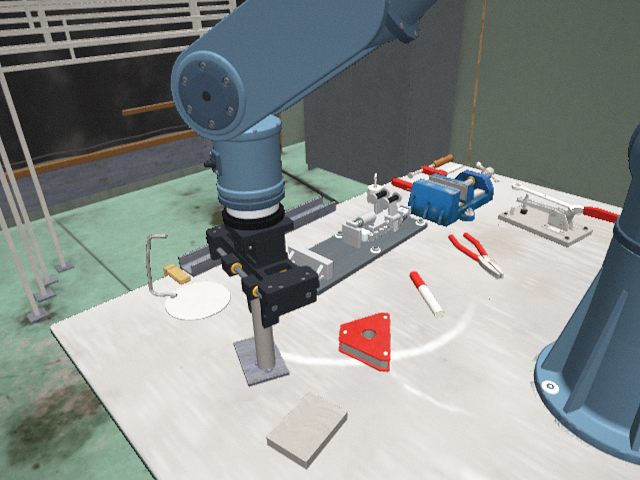

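View pics/top2.png

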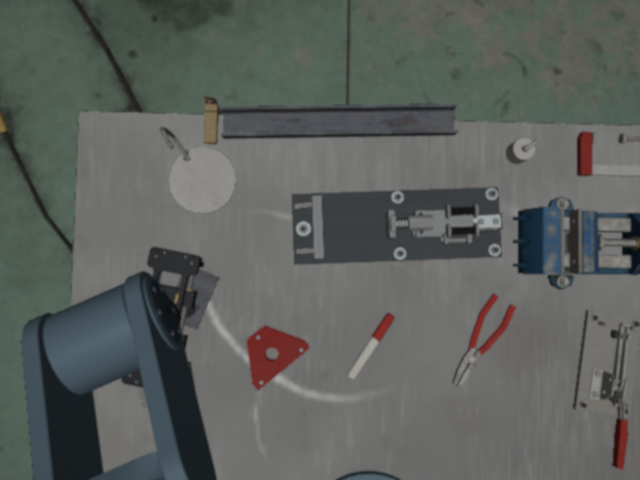

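The bar is held: opening 25 mm, post upright, plate at about (262,362). I lift it.

```bash
python3 -m creep '[{"fingers":-1,"translation":[0,0,10],"twist":0},{"fingers":-1,"translation":[0,0,20],"twist":0},{"fingers":-1,"translation":[0,0,30],"twist":0},{"fingers":-1,"translation":[0,0,25],"twist":0},{"fingers":-1,"translation":[0,0,0],"twist":0}]'
python3 - <<'E'
from h import *
im=viewer.camera('scene');cv2.imwrite('pics/scene3.png',im)
print(manip.get_state()['ee_pos'],manip.get_state()['force'])
E
```

```text
time: 4.6
ee_pos: [0.3791, 0.306, 0.1792]
tcp_rot: [-179.8, -0.4, -10.3]
force: [2.1, 0.9, -6.2]
grip_width: 0.0253
[0.37807793 0.30550068 0.17662088] [ 0.77015642 -0.52990676 -8.76719333]
```

View pics/scene3.png

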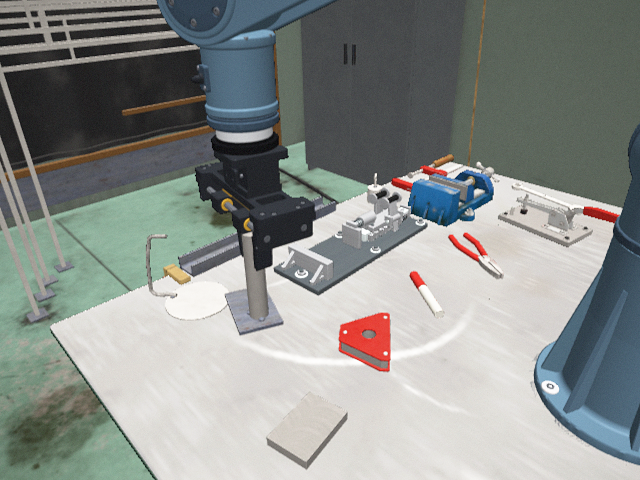

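The post is lifted and upright, with its plate at about (255,310). I carry it over the jig while turning it.

```bash
python3 -m creep '[{"fingers":-1,"translation":[8,-17,0],"twist":2},{"fingers":-1,"translation":[14,-30,0],"twist":3},{"fingers":-1,"translation":[14,-30,0],"twist":3},{"fingers":-1,"translation":[14,-30,0],"twist":3},{"fingers":-1,"translation":[14,-30,0],"twist":3}]'
python3 -m creep '[{"fingers":-1,"translation":[14,-30,0],"twist":3},{"fingers":-1,"translation":[14,-30,0],"twist":3},{"fingers":-1,"translation":[14,-30,0],"twist":3},{"fingers":-1,"translation":[14,-30,0],"twist":1.6},{"fingers":-1,"translation":[0,-6,0],"twist":0}]'
python3 -m creep '[{"fingers":-1,"translation":[0,0,0],"twist":0},{"fingers":-1,"translation":[0,0,0],"twist":0}]'
python3 - <<'E'
from h import *
for c in('scene','top'):
    im=viewer.camera(c);cv2.imwrite(f'pics/{c}4.png',im)
print(manip.get_state()['ee_pos'],manip.get_state()['tcp_rot'],manip.get_state()['force'])
E
```

```text
time: 5.07
ee_pos: [0.439, 0.1663, 0.1719]
tcp_rot: [180.0, 0.3, 3.9]
force: [0.1, -0.4, -8.0]
grip_width: 0.0254
time: 5.48
ee_pos: [0.4975, 0.0373, 0.1724]
tcp_rot: [179.9, 0.1, 14.2]
force: [0.0, 0.9, -7.4]
grip_width: 0.0253
time: 5.65
ee_pos: [0.4948, 0.0419, 0.1723]
tcp_rot: [-179.9, 0.2, 14.2]
force: [-0.5, 0.1, -8.1]
grip_width: 0.0248
[0.49504074 0.04294224 0.1731142 ] [-1.79908669e+02  1.60745676e-01  1.43397862e+01] [ 0.51890148  0.03289291 -6.96519267]
```

View pics/scene4.png

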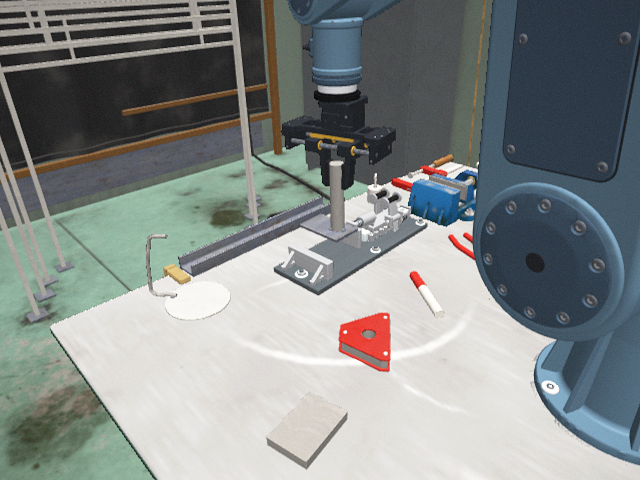

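View pics/top4.png

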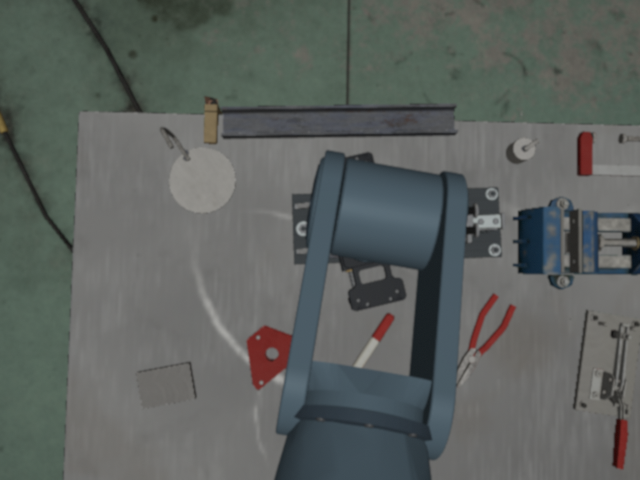

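```bash
cat >> h.py <<'E'
XJ=np.array([np.cos(np.radians(93)),np.sin(np.radians(93)),0]);YJ=np.array([-XJ[1],XJ[0],0]);ZJ=np.array([0,0,1.])
N=np.array([.5155,.0547,.012])
def overlay(cam,src,out,box,s,bar,ang,zbot,jaw=.005):
    x0,y0,x1,y1=box
    b=cv2.resize(cv2.imread(src)[y0:y1,x0:x1],None,fx=s,fy=s,interpolation=cv2.INTER_CUBIC)
    a=np.radians(ang);ux=np.array([np.cos(a),np.sin(a),0]);uy=np.array([-ux[1],ux[0],0])
    c=np.array([bar[0],bar[1],zbot])+.020*ux+.004*uy
    def L(P,col):
        q=((proj(cam,P)-[x0,y0]+.5)*s).astype(np.int32);cv2.polylines(b,[q.reshape(-1,1,2)],False,col,1)
    L([c+ux*i*.0475+uy*j*.03+ZJ*.006 for i,j in((1,1),(1,-1),(-1,-1),(-1,1),(1,1))],(0,255,0))
    L([c-.02*ux-.004*uy+ZJ*.006,c-.02*ux-.004*uy+ZJ*.134],(0,255,255))
    L([N+XJ*.03+YJ*.052+ZJ*.036,N+XJ*.03-YJ*.052+ZJ*.036,N+XJ*.03-YJ*.052,N+XJ*.03+YJ*.052,N+XJ*.03+YJ*.052+ZJ*.036],(0,0,255))
    g=N+XJ*(-.195+jaw)+ZJ*.074
    for yy in(-.019,.019):
        for t in (-.006,.006): L([g+XJ*-.02+YJ*(yy+t),g+XJ*.02+YJ*(yy+t)],(255,0,255))
    cv2.imwrite(out,b);d=c-N;print('plate in nest',np.round([d@XJ,d@YJ,d[2]],4))
E
python3 -c "
from h import *
overlay('scene','pics/scene4.png','pics/scene4z.png',(265,140,430,300),4.5,(.495,.0425),3,.083)"
```

```text
plate in nest [-0.0071  0.0011  0.071 ]
```

View pics/scene4z.png

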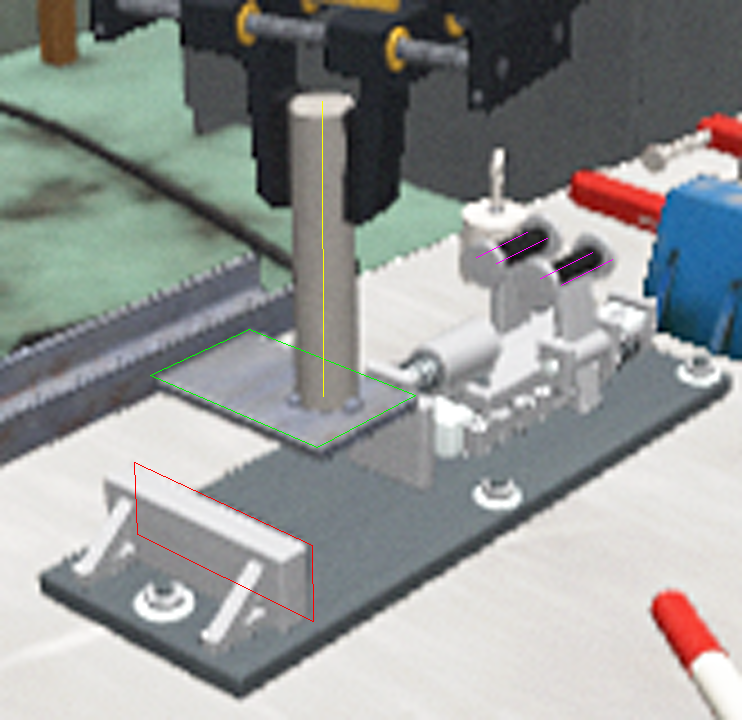

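The overlay fits both plate and fence. The plate is 7 mm off the fence, square and centred. I lower it and feel for the bed.

```bash
python3 -m creep '[{"fingers":-1,"translation":[0,0,-20],"twist":0},{"fingers":-1,"translation":[0,0,-25],"twist":0},{"fingers":-1,"translation":[0,0,-15],"twist":0},{"fingers":-1,"translation":[0,0,-3],"twist":0},{"fingers":-1,"translation":[0,0,0],"twist":0}]'
python3 -m creep '[{"fingers":-1,"translation":[0,0,-2],"twist":0},{"fingers":-1,"translation":[0,0,-2],"twist":0},{"fingers":-1,"translation":[0,0,0],"twist":0}]'
```

```text
time: 6.17
ee_pos: [0.4949, 0.0432, 0.1103]
tcp_rot: [-179.9, 0.2, 14.4]
force: [-0.2, -0.8, -7.9]
grip_width: 0.0248
time: 6.42
ee_pos: [0.4972, 0.0421, 0.1085]
tcp_rot: [180.0, -0.1, 14.3]
force: [-0.8, -0.4, -7.0]
grip_width: 0.025
```

```bash
python3 -m creep '[{"fingers":-1,"translation":[0,0,-2],"twist":0},{"fingers":-1,"translation":[0,0,-1],"twist":0},{"fingers":-1,"translation":[0,0,0],"twist":0}]'
python3 -m creep '[{"fingers":-1,"translation":[0,0,-1.5],"twist":0},{"fingers":-1,"translation":[0,0,0],"twist":0}]'
python3 -m creep '[{"fingers":-1,"translation":[0,0,-1.5],"twist":0},{"fingers":-1,"translation":[0,0,0],"twist":0}]'
```

```text
time: 6.67
ee_pos: [0.4965, 0.0419, 0.1048]
tcp_rot: [180.0, -0.0, 14.3]
force: [0.1, 0.1, -8.7]
grip_width: 0.0252
time: 6.83
ee_pos: [0.4964, 0.0419, 0.1031]
tcp_rot: [-180.0, 0.0, 14.3]
force: [-0.6, -0.1, -7.7]
grip_width: 0.0254
time: 7.0
ee_pos: [0.4969, 0.0417, 0.1022]
tcp_rot: [180.0, -0.0, 14.3]
force: [-0.4, -0.1, -3.2]
grip_width: 0.0249
```

Bed contact: the carried load is dropping off. A bit more, then I let go.

```bash
python3 -m creep '[{"fingers":-1,"translation":[0,0,-1],"twist":0},{"fingers":-1,"translation":[0,0,0],"twist":0},{"fingers":-1,"translation":[0,0,0],"twist":0}]'
python3 -m creep '[{"fingers":-0.3,"translation":[0,0,0],"twist":0},{"fingers":0.0,"translation":[0,0,0],"twist":0},{"fingers":0.5,"translation":[0,0,0],"twist":0},{"fingers":1,"translation":[0,0,0],"twist":0},{"fingers":1,"translation":[0,0,0],"twist":0}]'
python3 -m creep '[{"fingers":1,"translation":[0,0,0],"twist":0},{"fingers":1,"translation":[0,0,0],"twist":0},{"fingers":1,"translation":[0,0,0],"twist":0},{"fingers":1,"translation":[0,0,5],"twist":0},{"fingers":1,"translation":[0,0,25],"twist":0}]'
```

```text
time: 7.25
ee_pos: [0.4972, 0.0414, 0.1021]
tcp_rot: [179.9, -0.0, 14.3]
force: [-3.8, -3.2, 5.1]
grip_width: 0.0253
time: 7.67
ee_pos: [0.4967, 0.042, 0.1008]
tcp_rot: [180.0, -0.0, 14.3]
force: [-0.6, 0.3, -0.1]
grip_width: 0.0552
time: 8.08
ee_pos: [0.4935, 0.0423, 0.1277]
tcp_rot: [-179.8, 0.4, 14.3]
force: [-0.9, 0.3, -0.2]
grip_width: 0.0872
```

```bash
python3 -m creep '[{"fingers":1,"translation":[0,0,35],"twist":0},{"fingers":1,"translation":[0,0,35],"twist":-3},{"fingers":1,"translation":[0,-20,15],"twist":-4},{"fingers":1,"translation":[5,-38,0],"twist":-4.3},{"fingers":1,"translation":[6,-38,0],"twist":0}]'
python3 -m creep '[{"fingers":1,"translation":[6,-38,0],"twist":0},{"fingers":1,"translation":[6,-38,0],"twist":0},{"fingers":1,"translation":[5,-6,0],"twist":0},{"fingers":1,"translation":[0,0,0],"twist":0},{"fingers":1,"translation":[0,0,0],"twist":0}]'
python3 - <<'E'
from h import *
for c in('scene','top'):
    im=viewer.camera(c);cv2.imwrite(f'pics/{c}5.png',im)
print(manip.get_state()['ee_pos'],manip.get_state()['tcp_rot'],manip.get_state()['force'])
overlay('scene','pics/scene5.png','pics/scene5z.png',(265,100,430,300),3.6,(.4965,.042),3,.012,.008)
E
```

```text
time: 8.5
ee_pos: [0.5084, -0.0545, 0.2182]
tcp_rot: [179.9, -0.2, 3.0]
force: [-0.1, 0.2, 0.0]
grip_width: 0.0884
time: 8.92
ee_pos: [0.5243, -0.1358, 0.2156]
tcp_rot: [-179.9, 0.0, 3.0]
force: [0.3, 0.8, 0.2]
grip_width: 0.0879
[ 0.52415662 -0.13457514  0.21556883] [-1.79955053e+02  3.47847993e-02  3.08755880e+00] [-0.30850258  0.9516274   0.6377013 ]
plate in nest [-0.0077 -0.0004  0.    ]
```

View pics/scene5z.png

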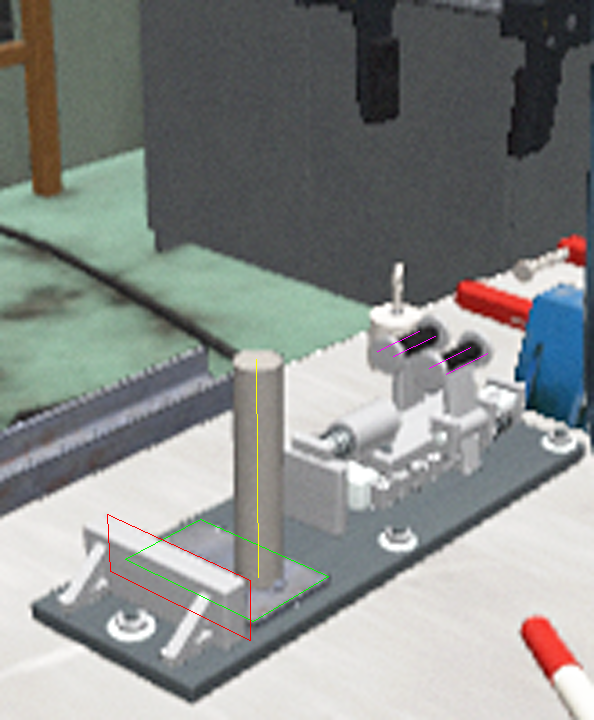

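View pics/top5.png

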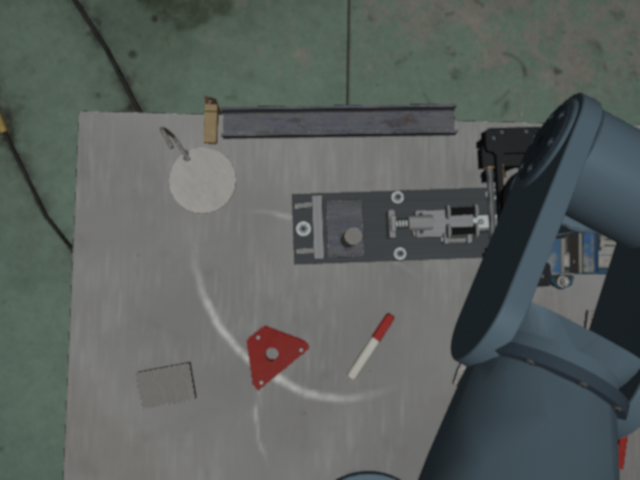

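The plate stands flat on the bed just short of the fence, and the overlay matches. In the top view the plate is at about (345,225). I go down beside the handle bars.

```bash
python3 -m creep '[{"fingers":1,"translation":[4,5,-35],"twist":0},{"fingers":1,"translation":[0,0,-35],"twist":0},{"fingers":1,"translation":[0,0,-30],"twist":0},{"fingers":1,"translation":[0,0,0],"twist":0}]'
python3 - <<'E'
from h import *
for c in('scene','top'):
    im=viewer.camera(c);cv2.imwrite(f'pics/{c}6.png',im)
print(manip.get_state()['ee_pos'],manip.get_state()['tcp_rot'],manip.get_state()['force'])
a=cv2.imread('pics/scene6.png')[100:260,300:460];cv2.imwrite('pics/scene6z.png',cv2.resize(a,None,fx=3.7,fy=3.7,interpolation=cv2.INTER_CUBIC))
E
```

```text
time: 9.35
ee_pos: [0.5242, -0.1272, 0.1098]
tcp_rot: [-179.7, 0.6, 3.1]
force: [-1.4, 0.7, -0.1]
grip_width: 0.0886
[ 0.5278672  -0.12942553  0.11549762] [-1.79921261e+02  1.22472923e-01  3.12014332e+00] [0.40961904 0.20387068 0.82117349]
```

View pics/scene6z.png

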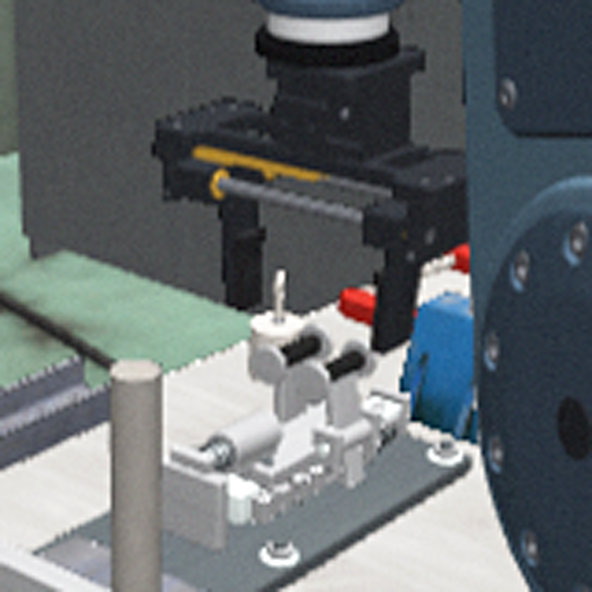

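The fingertips at (245,305) and (390,350) in the zoom straddle the bars at (300,350) and (348,362). I finish the descent.

```bash
python3 -m creep '[{"fingers":1,"translation":[0,0,-15],"twist":0},{"fingers":1,"translation":[0,0,-15],"twist":0},{"fingers":1,"translation":[0,0,-10],"twist":0},{"fingers":1,"translation":[0,0,-7],"twist":0},{"fingers":1,"translation":[0,0,0],"twist":0}]'
python3 - <<'E'
from h import *
im=viewer.camera('scene');cv2.imwrite('pics/scene7.png',im)
print(manip.get_state()['ee_pos'],manip.get_state()['tcp_rot'],manip.get_state()['force'])
a=im[130:260,320:450];cv2.imwrite('pics/scene7z.png',cv2.resize(a,None,fx=4.5,fy=4.5,interpolation=cv2.INTER_CUBIC))
E
```

```text
time: 9.87
ee_pos: [0.5285, -0.1308, 0.0688]
tcp_rot: [-180.0, 0.0, 3.0]
force: [-0.5, 1.1, -0.0]
grip_width: 0.0882
[ 0.52880999 -0.13102728  0.06932683] [ 1.79989241e+02 -1.93903679e-02  3.02744660e+00] [-0.28850139 -0.3908819  -0.13513461]
```

View pics/scene7z.png

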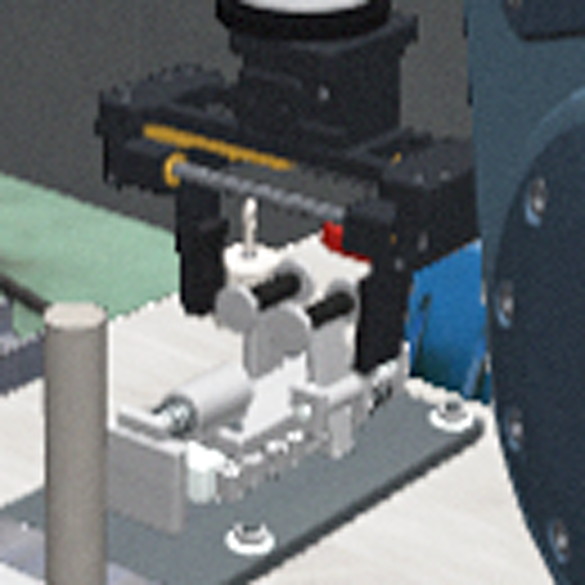

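```bash
python3 -m creep '[{"fingers":-0.1,"translation":[0,0,0],"twist":0},{"fingers":-0.1,"translation":[0,0,0],"twist":0},{"fingers":-0.1,"translation":[0,0,0],"twist":0},{"fingers":-0.1,"translation":[0,0,0],"twist":0},{"fingers":-0.1,"translation":[0,0,0],"twist":0}]' 3
python3 -m creep '[{"fingers":-0.1,"translation":[0,0,0],"twist":0},{"fingers":-0.1,"translation":[0,0,0],"twist":0},{"fingers":-0.1,"translation":[0,0,0],"twist":0}]' 3
```

```text
time: 10.33
ee_pos: [0.5287, -0.1312, 0.0691]
tcp_rot: [180.0, -0.0, 3.0]
force: [0.5, 0.7, 0.7]
grip_width: 0.0574
time: 10.58
ee_pos: [0.5272, -0.1311, 0.0686]
tcp_rot: [-180.0, 0.2, 3.0]
force: [-6.8, -1.8, 5.1]
grip_width: 0.0456
```

```bash
python3 -m creep '[{"fingers":-1,"translation":[1,0,0],"twist":0},{"fingers":-1,"translation":[1,0,0],"twist":0},{"fingers":-1,"translation":[1,0,0],"twist":0},{"fingers":-1,"translation":[0,0,0],"twist":0}]' 15
python3 -m creep '[{"fingers":-1,"translation":[0,0,0],"twist":0},{"fingers":-1,"translation":[0,0,0],"twist":0}]'
```

```text
time: 10.92
ee_pos: [0.5278, -0.131, 0.068]
tcp_rot: [-179.9, 0.5, 3.1]
force: [-14.1, -2.7, 9.1]
grip_width: 0.0408
time: 11.08
ee_pos: [0.5279, -0.131, 0.068]
tcp_rot: [-179.9, 0.5, 3.1]
force: [-14.4, -2.8, 8.1]
grip_width: 0.0411
```

```bash
python3 -m creep '[{"fingers":-1,"translation":[-1.5,0,0],"twist":0},{"fingers":-1,"translation":[0,0,0],"twist":0}]'
python3 -m creep '[{"fingers":-1,"translation":[-1.5,0,0],"twist":0},{"fingers":-1,"translation":[0,0,0],"twist":0}]'
```

```text
time: 11.25
ee_pos: [0.5277, -0.131, 0.0681]
tcp_rot: [-180.0, 0.3, 3.0]
force: [-6.5, -1.5, 3.7]
grip_width: 0.0407
time: 11.42
ee_pos: [0.5277, -0.1311, 0.0681]
tcp_rot: [-180.0, 0.1, 3.0]
force: [-2.1, -2.7, -2.0]
grip_width: 0.0406
```

```bash
python3 -m creep '[{"fingers":-1,"translation":[0,0,0],"twist":0},{"fingers":-1,"translation":[0,0,0],"twist":0}]' 25
python3 - <<'E'
from h import *
im=viewer.camera('scene');cv2.imwrite('pics/scene8.png',im)
print(manip.get_state()['ee_pos'],manip.get_state()['grip_width'],manip.get_state()['force'],manip.get_state()['torque'])
a=im[130:260,320:450];cv2.imwrite('pics/scene8z.png',cv2.resize(a,None,fx=4.5,fy=4.5,interpolation=cv2.INTER_CUBIC))
E
```

```text
time: 11.58
ee_pos: [0.5277, -0.131, 0.0681]
tcp_rot: [-180.0, 0.1, 3.0]
force: [-2.4, -3.0, -3.3]
grip_width: 0.0401
[ 0.52768983 -0.13101236  0.06811874] 0.04006756179131609 [-3.0617066  -3.86627393 -3.06042825] [-0.52553992  1.18913962  0.04590176]
```

View pics/scene8z.png

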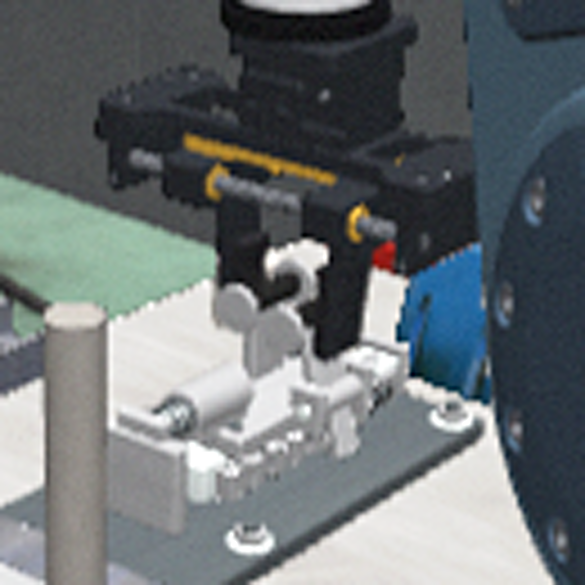

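The picture shows both fingers between the collars on the bars, with the lever swung in towards the fixed grip. I start sliding gently and watch the force.

```bash
python3 -m creep '[{"fingers":-1,"translation":[0,1,0],"twist":0},{"fingers":-1,"translation":[0,1,0],"twist":0},{"fingers":-1,"translation":[0,0,0],"twist":0}]'
python3 -m creep '[{"fingers":-1,"translation":[0,1,0],"twist":0},{"fingers":-1,"translation":[0,1,0],"twist":0},{"fingers":-1,"translation":[0,0,0],"twist":0}]'
```

```text
time: 11.88
ee_pos: [0.5277, -0.13, 0.0682]
tcp_rot: [179.9, 0.1, 3.0]
force: [-3.8, -7.3, -5.6]
grip_width: 0.0402
time: 12.13
ee_pos: [0.5276, -0.1281, 0.0682]
tcp_rot: [179.9, 0.1, 3.0]
force: [-4.5, -7.1, -4.8]
grip_width: 0.0403
```

It slides at about 7–8 N, which is just the jaw's friction. I carry on.

```bash
python3 -m creep '[{"fingers":-1,"translation":[-0.2,4,0],"twist":0},{"fingers":-1,"translation":[-0.2,4,0],"twist":0},{"fingers":-1,"translation":[-0.2,4,0],"twist":0},{"fingers":-1,"translation":[-0.2,4,0],"twist":0},{"fingers":-1,"translation":[0,0,0],"twist":0}]'
python3 - <<'E'
from h import *
for c in('scene','top'):
    im=viewer.camera(c);cv2.imwrite(f'pics/{c}9.png',im)
    for q in('jaw','pusher','lever'):
        for r in nets.silhouettes(c,q)[:1]:print(c,q,round(r['p'],2),r['box'])
print(manip.get_state()['ee_pos'],manip.get_state()['grip_width'],manip.get_state()['force'],manip.get_state()['torque'])
a=cv2.imread('pics/scene9.png')[130:290,290:450];cv2.imwrite('pics/scene9z.png',cv2.resize(a,None,fx=3.75,fy=3.75,interpolation=cv2.INTER_CUBIC))
E
```

```text
time: 12.55
ee_pos: [0.5266, -0.1114, 0.0681]
tcp_rot: [180.0, 0.1, 3.0]
force: [-5.2, -5.3, -3.8]
grip_width: 0.0406
scene jaw 0.84 [342.4, 191.0, 396.1, 253.1]
scene pusher 0.81 [341.6, 218.6, 356.0, 256.8]
scene lever 0.65 [372.8, 201.2, 399.2, 236.8]
top jaw 0.93 [374.7, 203.9, 437.5, 242.8]
top pusher 0.71 [375.2, 211.5, 397.5, 238.4]
top lever 0.63 [431.8, 220.2, 437.2, 234.1]
[ 0.52663255 -0.11143239  0.06814161] 0.04039149940317096 [-3.68699989 -4.03645989 -3.2930875 ] [-0.81484046  1.3439483   0.11390808]
```

View pics/scene9z.png

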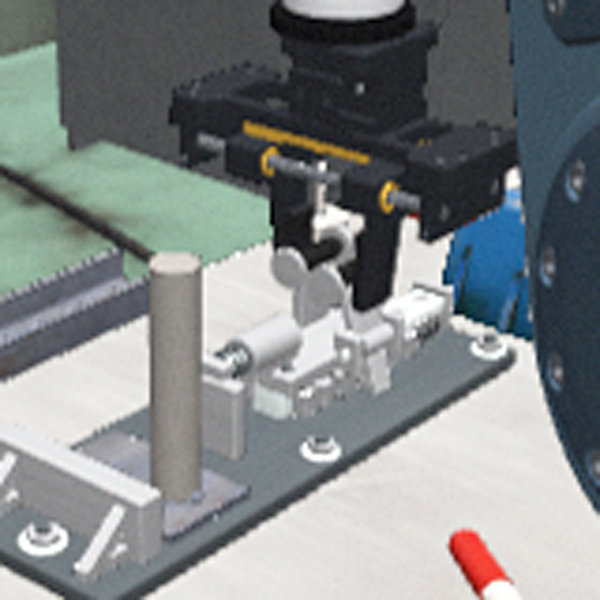

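View pics/top9.png

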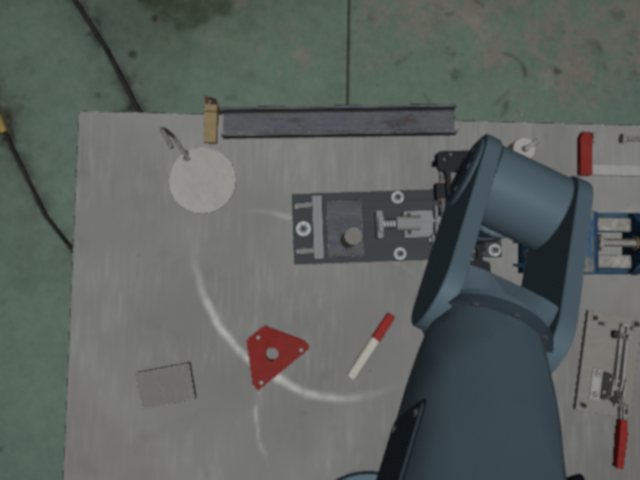

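The jaw follows the gripper. The pusher in the top view went from about 386 to 375 px, roughly 18 mm. I go on and track it by image registration.

```bash
cat >> h.py <<'E'
def jawshift(src,ref='pics/top0.png',box=(384,202,436,242),z=.055):
    x0,y0,x1,y1=box
    A=cv2.cvtColor(cv2.imread(ref),cv2.COLOR_BGR2GRAY)[y0:y1,x0:x1]
    B=cv2.cvtColor(cv2.imread(src),cv2.COLOR_BGR2GRAY)
    S=8
    A=cv2.resize(A,None,fx=S,fy=S,interpolation=cv2.INTER_CUBIC)
    X0=x0-70;Y0=y0-12
    R=cv2.resize(B[Y0:y1+12,X0:x1+10],None,fx=S,fy=S,interpolation=cv2.INTER_CUBIC)
    m=cv2.matchTemplate(R,A,cv2.TM_CCOEFF_NORMED);_,v,_,l=cv2.minMaxLoc(m)
    du=l[0]/S+X0-x0;dv=l[1]/S+Y0-y0
    c=((x0+x1)/2,(y0+y1)/2)
    d=onz('top',c[0]+du,c[1]+dv,z)-onz('top',*c,z)
    return v,du,dv,d@XJ,d@YJ
E
python3 -m creep '[{"fingers":-1,"translation":[-0.2,4,0],"twist":0},{"fingers":-1,"translation":[-0.2,4,0],"twist":0},{"fingers":-1,"translation":[-0.2,3,0],"twist":0},{"fingers":-1,"translation":[0,0,0],"twist":0}]'
python3 - <<'E'
from h import *
im=viewer.camera('top');cv2.imwrite('pics/top10.png',im)
print(manip.get_state()['ee_pos'],manip.get_state()['grip_width'],manip.get_state()['force'],manip.get_state()['torque'])
for k in(5,9,10):
  for b in((384,202,420,242),(384,204,412,240)):print(k,np.round(jawshift(f'pics/top{k}.png',box=b),4))
E
```

```text
time: 13.28
ee_pos: [0.526, -0.1005, 0.0681]
tcp_rot: [179.9, 0.1, 3.0]
force: [-5.0, -6.0, -3.7]
grip_width: 0.0402
[ 0.5259913  -0.10052241  0.06810979] 0.0403933261810275 [-4.41547662 -6.28060297 -3.42806803] [-0.90987056  1.37610821  0.01097636]
5 [0.9993 0.     0.     0.     0.    ]
5 [0.9993 0.     0.     0.     0.    ]
9 [ 9.388e-01 -1.200e+01  6.250e-01  1.960e-02  4.000e-04]
9 [  0.9931 -12.125    0.375    0.0198  -0.    ]
10 [ 9.411e-01 -1.875e+01  8.750e-01  3.060e-02  4.000e-04]
10 [  0.992  -18.875    0.625    0.0308  -0.    ]
```

Run:
```python
from h import *
for f,base in(('pics/top0.png',0),('pics/top5.png',0),('pics/top9.png',.0197),('pics/top10.png',.0307)):
    g=cv2.cvtColor(cv2.imread(f),cv2.COLOR_BGR2GRAY).astype(float)
    # profile along jig x in world for fence (z=.048) and pusher (z=.058)
    s=np.arange(-.1,.06,.0003)
    def prof(z,ys):
        P=np.array([[N[:2]@np.eye(2)]])if 0 else None
        out=[]
        for y in ys:
            W=np.array([N+XJ*a+YJ*y for a in s]);W[:,2]=z
            q=proj('top',W).astype(np.float32)
            out.append(cv2.remap(g.astype(np.float32),q[:,0].reshape(1,-1),q[:,1].reshape(1,-1),cv2.INTER_LINEAR)[0])
        return np.mean(out,0)
    pf=prof(.048,np.r_[-.045:-.03:.002,.03:.045:.002] if base==0 and f.endswith('0.png') else np.arange(-.045,-.03,.002)); pp=prof(.058,np.r_[-.018:-.010:.001,.010:.018:.001])
    gf=np.gradient(cv2.GaussianBlur(pf.reshape(1,-1),(0,0),3)[0]);gp=np.gradient(cv2.GaussianBlur(pp.reshape(1,-1),(0,0),3)[0])
    i=(s>.02)&(s<.04);k=(s>-.09+base)&(s<-.06+base)
    print(f,'fence face',s[i][gf[i].argmax()],'pusher face',s[k][gp[k].argmax()],'jaw0 est',.114-(s[i][gf[i].argmax()]-s[k][gp[k].argmax()])-base, gf[i].max(),gp[k].max())
    if f=='pics/top0.png':
        print(np.c_[s[k][::4]*1e3,pp[k][::4]].round(1).tolist()); print(np.c_[s[i][::4]*1e3,pf[i][::4]].round(1).tolist())
```

```text
pics/top0.png fence face 0.03079999999999769 pusher face -0.08710000000000023 jaw0 est -0.003899999999997919 3.6495209 3.0650787
[[-89.8, 59.8], [-88.6, 67.0], [-87.4, 78.8], [-86.2, 92.1], [-85.0, 101.6], [-83.8, 106.2], [-82.6, 107.4], [-81.4, 106.4], [-80.2, 105.3], [-79.0, 101.5], [-77.8, 93.3], [-76.6, 77.0], [-75.4, 60.0], [-74.2, 48.8], [-73.0, 45.1], [-71.8, 48.5], [-70.6, 52.6], [-69.4, 55.8], [-68.2, 58.0], [-67.0, 58.6], [-65.8, 58.5], [-64.6, 58.3], [-63.4, 58.5], [-62.2, 58.4], [-61.0, 58.3]]
[[20.3, 58.9], [21.5, 59.0], [22.7, 58.8], [23.9, 58.8], [25.1, 58.9], [26.3, 58.6], [27.5, 58.7], [28.7, 63.8], [29.9, 74.8], [31.1, 91.7], [32.3, 104.9], [33.5, 112.2], [34.7, 114.8], [35.9, 114.3], [37.1, 113.3], [38.3, 112.5], [39.5, 112.6]]
pics/top5.png fence face 0.03079999999999769 pusher face -0.08710000000000023 jaw0 est -0.003899999999997919 4.082245 3.3056183
pics/top9.png fence face 0.03079999999999769 pusher face -0.06730000000000058 jaw0 est -0.0037999999999982666 4.132309 3.3570251
pics/top10.png fence face 0.03079999999999769 pusher face -0.05620000000000078 jaw0 est -0.003699999999998465 4.145443 3.431633
```

Run:
```python
from h import *
x0,y0,x1,y1=320,180,390,260;s=8
for cam,f,(x0,y0,x1,y1) in(('scene','scene9',(320,185,400,262)),('top','top10',(290,190,400,260))):
  b=cv2.resize(cv2.imread(f'pics/{f}.png')[y0:y1,x0:x1],None,fx=7,fy=7,interpolation=cv2.INTER_CUBIC)
  m=.0197 if cam=='scene' else .0307
  for j0,col in((.0005,(0,255,0)),(.007,(0,0,255))):
    P=[N+XJ*(-.084+j0+m)+YJ*y+ZJ*z for y,z in((-.023,.046),(.023,.046),(.023,.002),(-.023,.002),(-.023,.046))]
    q=((proj(cam,P)-[x0,y0]+.5)*7).astype(np.int32);cv2.polylines(b,[q.reshape(-1,1,2)],True,col,1)
  cv2.imwrite(f'pics/{f}p.png',b)
```

```text
(no output)
```

View pics/scene9p.png

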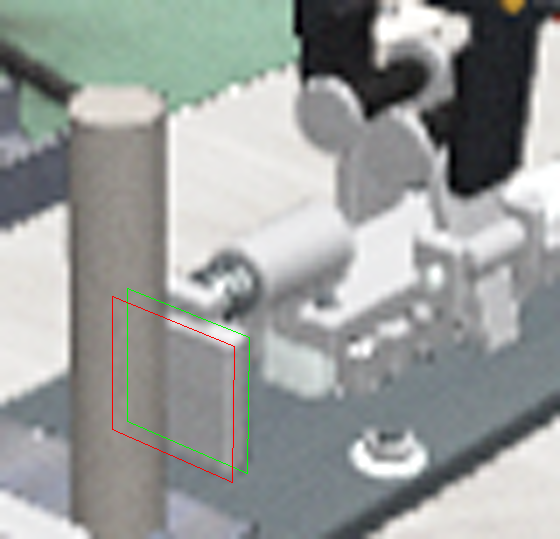

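View pics/top10p.png

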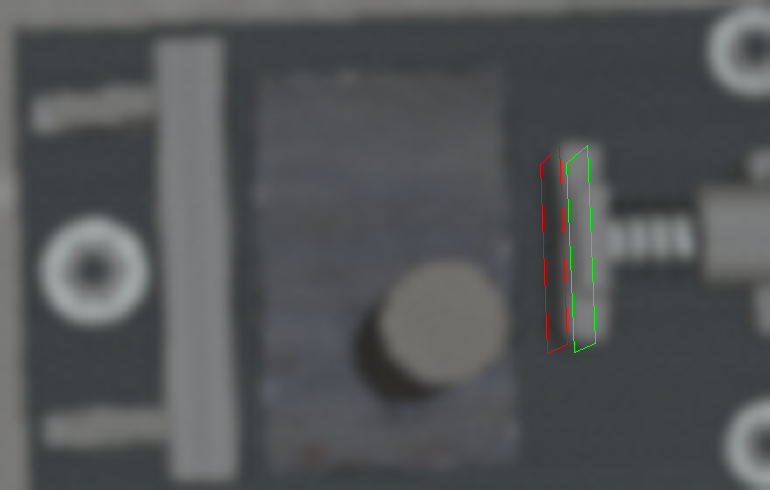

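The two views disagree on the jaw's absolute place by a few mm. Its travel is tracked to within about 0.3 mm (TCP and image agree), so I'll find the rest by feel. First I check that the lever is fully squeezed.

```bash
python3 -m creep '[{"fingers":-1,"translation":[0,0,0],"twist":0},{"fingers":-1,"translation":[0,0,0],"twist":0},{"fingers":-1,"translation":[0,0,0],"twist":0}]' 40
```

```text
time: 13.58
ee_pos: [0.526, -0.1005, 0.0681]
tcp_rot: [180.0, 0.2, 3.0]
force: [-4.1, -5.6, -4.3]
grip_width: 0.0395
```

```bash
python3 -m creep '[{"fingers":-1,"translation":[0,2,0],"twist":0},{"fingers":-1,"translation":[-0.2,2,0],"twist":0},{"fingers":-1,"translation":[0,2,0],"twist":0},{"fingers":-1,"translation":[0,0,0],"twist":0}]'
python3 -m creep '[{"fingers":-1,"translation":[-0.2,2,0],"twist":0},{"fingers":-1,"translation":[0,2,0],"twist":0},{"fingers":-1,"translation":[0,0,0],"twist":0}]'
python3 - <<'E'
from h import *
im=viewer.camera('top');cv2.imwrite('pics/top11.png',im)
print(manip.get_state()['ee_pos'],manip.get_state()['grip_width'],manip.get_state()['force'],manip.get_state()['torque'])
print(np.round(jawshift('pics/top11.png',box=(384,204,412,240)),4))
b=cv2.resize(im[190:260,290:400],None,fx=7,fy=7,interpolation=cv2.INTER_CUBIC);cv2.imwrite('pics/top11z.png',b)
E
```

```text
time: 13.92
ee_pos: [0.5257, -0.0948, 0.0681]
tcp_rot: [179.9, 0.2, 3.0]
force: [-4.6, -7.3, -4.2]
grip_width: 0.0398
time: 14.17
ee_pos: [0.5255, -0.0911, 0.0681]
tcp_rot: [179.9, 0.2, 3.0]
force: [-4.5, -8.5, -4.7]
grip_width: 0.0392
[ 0.52549238 -0.09109983  0.06808163] 0.039251393399308006 [-4.09252942 -8.43520638 -4.49658586] [-1.39019867  1.62336284  0.04286172]
[ 9.1620e-01 -2.4375e+01  8.7500e-01  3.9800e-02  1.0000e-04]
```

View pics/top11z.png

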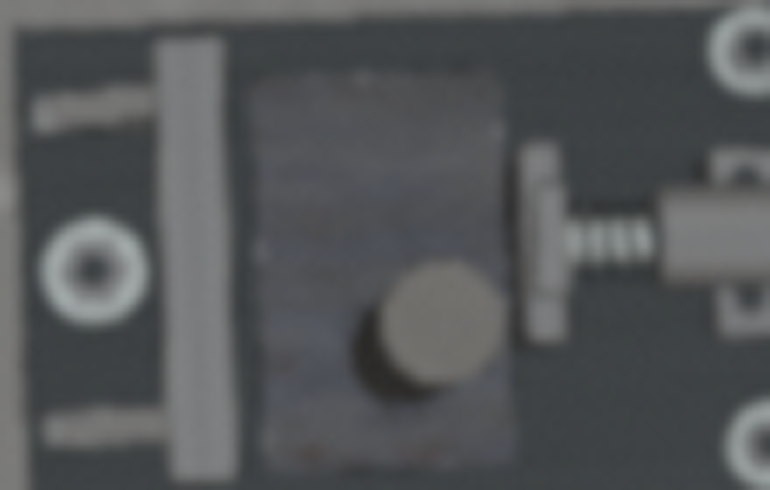

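The plate's rear edge is at about 510 and the pusher face at about 520 in the zoom, a gap of roughly 2 mm. Now small steps, feeling for it.

```bash
python3 -m creep '[{"fingers":-1,"translation":[-0.1,2,0],"twist":0},{"fingers":-1,"translation":[0,0,0],"twist":0}]'
python3 -m creep '[{"fingers":-1,"translation":[-0.1,2,0],"twist":0},{"fingers":-1,"translation":[0,0,0],"twist":0}]'
python3 -m creep '[{"fingers":-1,"translation":[-0.1,2,0],"twist":0},{"fingers":-1,"translation":[0,0,0],"twist":0}]'
python3 - <<'E'
from h import *
im=viewer.camera('top');cv2.imwrite('pics/top12.png',im)
print(manip.get_state()['ee_pos'],manip.get_state()['grip_width'],manip.get_state()['force'],manip.get_state()['torque'])
b=cv2.resize(im[190:260,290:400],None,fx=7,fy=7,interpolation=cv2.INTER_CUBIC);cv2.imwrite('pics/top12z.png',b)
E
```

```text
time: 14.38
ee_pos: [0.5255, -0.0896, 0.0681]
tcp_rot: [179.9, 0.2, 3.0]
force: [-3.3, -9.9, -5.5]
grip_width: 0.0396
time: 14.55
ee_pos: [0.5253, -0.0878, 0.0681]
tcp_rot: [179.9, 0.2, 3.0]
force: [-3.9, -11.0, -5.1]
grip_width: 0.0395
time: 14.72
ee_pos: [0.5252, -0.0858, 0.0681]
tcp_rot: [179.8, 0.2, 3.0]
force: [-5.1, -11.0, -5.2]
grip_width: 0.0391
[ 0.5252096  -0.0858204   0.06810233] 0.03963779681491907 [ -5.57350526 -11.51435669  -4.36088497] [-1.80264456  1.64998867  0.01187484]
```

View pics/top12z.png

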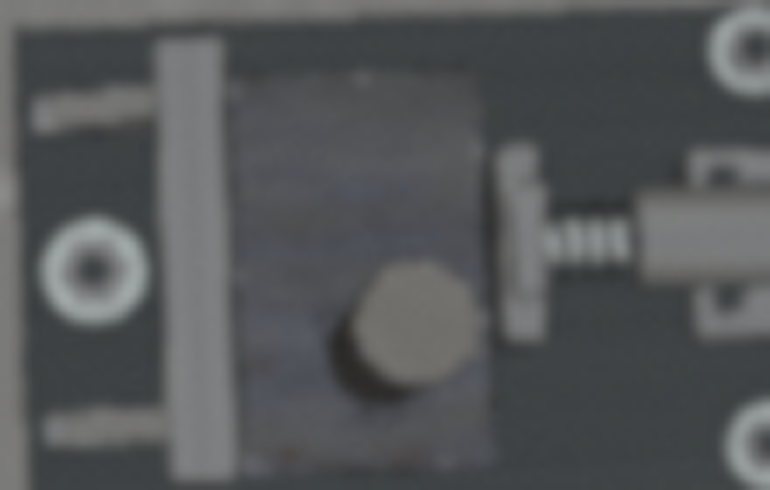

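The plate's near edge moved from about 256 to 240 px, so the pusher is already pushing it. At about 11 N there's roughly 2 mm left to the fence.

```bash
python3 -m creep '[{"fingers":-1,"translation":[0,1,0],"twist":0},{"fingers":-1,"translation":[0,0,0],"twist":0}]'
python3 -m creep '[{"fingers":-1,"translation":[-0.1,1,0],"twist":0},{"fingers":-1,"translation":[0,0,0],"twist":0}]'
python3 -m creep '[{"fingers":-1,"translation":[0,0.7,0],"twist":0},{"fingers":-1,"translation":[0,0,0],"twist":0}]'
```

```text
time: 14.93
ee_pos: [0.5252, -0.0849, 0.0681]
tcp_rot: [179.8, 0.2, 3.0]
force: [-4.4, -11.6, -5.3]
grip_width: 0.0395
time: 15.1
ee_pos: [0.5251, -0.084, 0.0681]
tcp_rot: [179.8, 0.2, 3.0]
force: [-4.9, -12.6, -5.3]
grip_width: 0.04
time: 15.27
ee_pos: [0.5251, -0.0835, 0.0681]
tcp_rot: [179.8, 0.2, 3.0]
force: [-4.5, -13.5, -5.6]
grip_width: 0.0398
```

```bash
python3 -m creep '[{"fingers":-1,"translation":[0,0.7,0],"twist":0},{"fingers":-1,"translation":[0,0,0],"twist":0}]'
python3 -m creep '[{"fingers":-1,"translation":[0,0.7,0],"twist":0},{"fingers":-1,"translation":[0,0,0],"twist":0}]'
python3 - <<'E'
from h import *
im=viewer.camera('top');cv2.imwrite('pics/top13.png',im)
print(manip.get_state()['ee_pos'],manip.get_state()['grip_width'],manip.get_state()['force'],manip.get_state()['torque'])
b=cv2.resize(im[190:260,290:400],None,fx=7,fy=7,interpolation=cv2.INTER_CUBIC);cv2.imwrite('pics/top13z.png',b)
E
```

```text
time: 15.43
ee_pos: [0.5251, -0.083, 0.0681]
tcp_rot: [179.8, 0.2, 3.0]
force: [-5.2, -13.2, -5.4]
grip_width: 0.039
time: 15.6
ee_pos: [0.525, -0.0824, 0.0681]
tcp_rot: [179.8, 0.2, 3.0]
force: [-5.7, -14.6, -5.0]
grip_width: 0.0395
[ 0.52506338 -0.08242723  0.06814363] 0.03989356015422317 [ -5.39789294 -14.32415223  -5.56328988] [-2.23338073  1.79272096  0.0302658 ]
```

View pics/top13z.png

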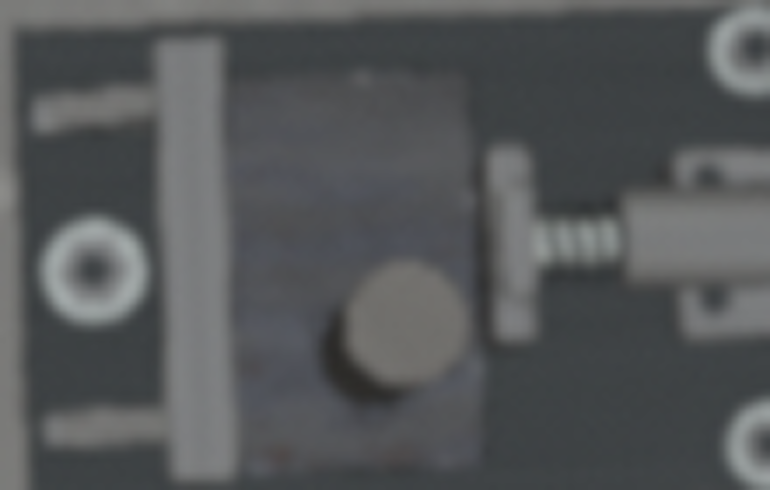

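```bash
cat >> h.py <<'E'
def press(src):
    a=jawshift(src,box=(385,204,394,241),z=.055);b=jawshift(src,box=(404,206,424,240),z=.05)
    p=a[3];j=b[3]
    return 'pusher moved %.1f mm (%.2f), jaw body moved %.1f mm (%.2f), pressed %.1f'%(p*1e3,a[0],j*1e3,b[0],(j-p)*1e3)
E
python3 -c "
from h import *
for k in (9,10,11,12,13): print(k,press(f'pics/top{k}.png'))"
```

```text
9 pusher moved 19.6 mm (1.00), jaw body moved 19.7 mm (0.97), pressed 0.1
10 pusher moved 30.6 mm (0.99), jaw body moved 30.6 mm (0.97), pressed 0.0
11 pusher moved 39.1 mm (0.93), jaw body moved 40.1 mm (0.97), pressed 0.9
12 pusher moved 44.4 mm (0.93), jaw body moved 45.4 mm (0.97), pressed 1.0
13 pusher moved 46.7 mm (0.94), jaw body moved 48.3 mm (0.97), pressed 1.6
```

The image shows the plate at the fence (edge at about 235 px) and the spring just starting to press. The force rose to about 14 N, which matches jaw ≈ 0.0545. This is past the loose notch, so I let the lever go here.

```bash
python3 -m creep '[{"fingers":0.0,"translation":[-2,-1,0],"twist":0},{"fingers":0.23,"translation":[-2,0,0],"twist":0},{"fingers":0.23,"translation":[-2,0,0],"twist":0},{"fingers":0.23,"translation":[0,0,0],"twist":0}]' 15
python3 - <<'E'
from h import *
for c in('scene','top'):
    im=viewer.camera(c);cv2.imwrite(f'pics/{c}14.png',im)
print(manip.get_state()['ee_pos'],manip.get_state()['grip_width'],manip.get_state()['force'],manip.get_state()['torque'])
print(press('pics/top14.png'))
im=cv2.imread('pics/scene14.png')
b=cv2.resize(im[150:250,310:420],None,fx=7,fy=7,interpolation=cv2.INTER_CUBIC);cv2.imwrite('pics/scene14z.png',b)
E
```

```text
time: 15.98
ee_pos: [0.521, -0.0807, 0.0692]
tcp_rot: [-180.0, -0.1, 3.0]
force: [0.3, 0.5, -0.3]
grip_width: 0.054
[ 0.52096732 -0.0807347   0.06915798] 0.05411044179617311 [ 0.32690488 -0.14022111  0.06753519] [-0.02008165 -0.12505708  0.01346212]
pusher moved 46.7 mm (0.94), jaw body moved 48.3 mm (0.97), pressed 1.6
```

View pics/scene14z.png

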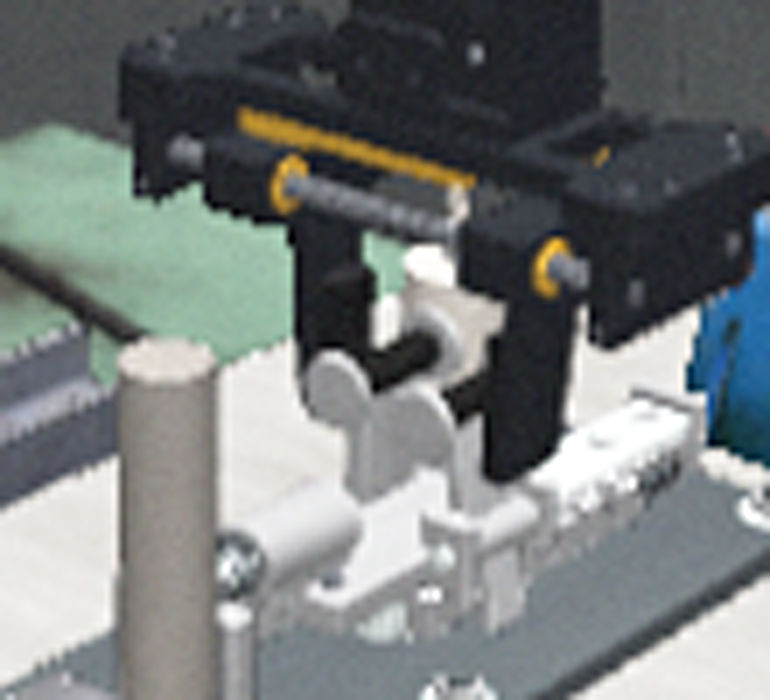

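Fingers are clear of the bars on both sides, with zero force. Now I push by the fixed grip's front collar in small steps.

```bash
python3 -m creep '[{"fingers":0.23,"translation":[0,3,0],"twist":0},{"fingers":0.23,"translation":[0,2,0],"twist":0},{"fingers":0.23,"translation":[0,0,0],"twist":0}]'
python3 -m creep '[{"fingers":0.23,"translation":[0,1,0],"twist":0},{"fingers":0.23,"translation":[0,0,0],"twist":0}]'
python3 -m creep '[{"fingers":0.23,"translation":[0,1,0],"twist":0},{"fingers":0.23,"translation":[0,0,0],"twist":0}]'
```

```text
time: 16.33
ee_pos: [0.5204, -0.0754, 0.0687]
tcp_rot: [-180.0, -0.0, 3.0]
force: [-0.4, -0.4, -0.7]
grip_width: 0.0542
time: 16.5
ee_pos: [0.5203, -0.0747, 0.0687]
tcp_rot: [-180.0, -0.0, 3.0]
force: [-0.4, -0.1, 0.8]
grip_width: 0.0542
time: 16.67
ee_pos: [0.5203, -0.0738, 0.0687]
tcp_rot: [-180.0, 0.0, 3.0]
force: [-0.4, -0.7, 0.1]
grip_width: 0.0541
```

```bash
python3 -m creep '[{"fingers":0.23,"translation":[0,1,0],"twist":0},{"fingers":0.23,"translation":[0,0,0],"twist":0}]'
python3 -m creep '[{"fingers":0.23,"translation":[0,1,0],"twist":0},{"fingers":0.23,"translation":[0,0,0],"twist":0}]'
python3 -m creep '[{"fingers":0.23,"translation":[0,1,0],"twist":0},{"fingers":0.23,"translation":[0,0,0],"twist":0}]'
```

```text
time: 16.83
ee_pos: [0.5203, -0.0728, 0.0687]
tcp_rot: [-180.0, 0.0, 3.0]
force: [-0.6, 1.0, -0.1]
grip_width: 0.0543
time: 17.0
ee_pos: [0.5203, -0.0726, 0.0688]
tcp_rot: [179.9, 0.0, 3.0]
force: [-0.5, -4.3, -1.8]
grip_width: 0.0543
time: 17.17
ee_pos: [0.5203, -0.0725, 0.0688]
tcp_rot: [179.9, 0.0, 3.0]
force: [-0.8, -8.3, -1.5]
grip_width: 0.054
```

```bash
python3 -m creep '[{"fingers":0.23,"translation":[0,1,0],"twist":0},{"fingers":0.23,"translation":[0,0,0],"twist":0}]'
python3 -m creep '[{"fingers":0.23,"translation":[0,1,0],"twist":0},{"fingers":0.23,"translation":[0,0,0],"twist":0}]'
python3 -m creep '[{"fingers":0.23,"translation":[0,0.7,0],"twist":0},{"fingers":0.23,"translation":[0,0,0],"twist":0}]'
```

```text
time: 17.33
ee_pos: [0.5203, -0.0723, 0.0688]
tcp_rot: [179.8, 0.0, 3.0]
force: [-1.8, -10.5, -1.5]
grip_width: 0.054
time: 17.5
ee_pos: [0.5204, -0.0721, 0.0689]
tcp_rot: [179.7, 0.0, 3.0]
force: [-2.1, -15.9, -2.4]
grip_width: 0.0543
time: 17.67
ee_pos: [0.5204, -0.0718, 0.0689]
tcp_rot: [179.7, 0.0, 3.0]
force: [-2.8, -17.6, -3.3]
grip_width: 0.0542
```

```bash
python3 -m creep '[{"fingers":0.23,"translation":[0,0.7,0],"twist":0},{"fingers":0.23,"translation":[0,0,0],"twist":0}]'
python3 -m creep '[{"fingers":0.23,"translation":[0,0.7,0],"twist":0},{"fingers":0.23,"translation":[0,0,0],"twist":0}]'
python3 - <<'E'
from h import *
im=viewer.camera('top');cv2.imwrite('pics/top15.png',im)
print(manip.get_state()['ee_pos'],manip.get_state()['grip_width'],manip.get_state()['force'])
print(press('pics/top15.png'))
E
```

```text
time: 17.83
ee_pos: [0.5204, -0.0714, 0.0689]
tcp_rot: [179.7, 0.0, 2.9]
force: [-2.7, -18.9, -2.5]
grip_width: 0.0544
time: 18.0
ee_pos: [0.5203, -0.0707, 0.0689]
tcp_rot: [179.7, 0.0, 2.9]
force: [-2.2, -18.5, -3.3]
grip_width: 0.0538
[ 0.52035513 -0.07075374  0.06890459] 0.05434594882922352 [ -2.97097228 -18.86263963  -3.115393  ]
pusher moved 46.7 mm (0.94), jaw body moved 49.5 mm (0.95), pressed 2.8
```

Sliding steadily at about 18.7 N with the tooth riding on the land. I go on in 0.7–1 mm steps until it stops moving.

```bash
for i in 1 ; do :; done; python3 -m creep '[{"fingers":0.23,"translation":[0,0.8,0],"twist":0},{"fingers":0.23,"translation":[0,0,0],"twist":0}]'
python3 -m creep '[{"fingers":0.23,"translation":[0,0.8,0],"twist":0},{"fingers":0.23,"translation":[0,0,0],"twist":0}]'
python3 -m creep '[{"fingers":0.23,"translation":[0,0.8,0],"twist":0},{"fingers":0.23,"translation":[0,0,0],"twist":0}]'
```

```text
time: 18.22
ee_pos: [0.5203, -0.07, 0.0689]
tcp_rot: [179.7, 0.0, 2.9]
force: [-3.3, -18.7, -2.8]
grip_width: 0.0541
time: 18.38
ee_pos: [0.5203, -0.0692, 0.0689]
tcp_rot: [179.7, 0.0, 2.9]
force: [-2.3, -19.2, -2.8]
grip_width: 0.0541
time: 18.55
ee_pos: [0.5205, -0.0681, 0.0689]
tcp_rot: [179.7, -0.0, 3.0]
force: [-2.2, -15.7, -2.9]
grip_width: 0.054
```

The force dropped to 15.7 N, which may be the tooth dropping in. I test with half-millimetre steps.

```bash
python3 -m creep '[{"fingers":0.23,"translation":[0,0.5,0],"twist":0},{"fingers":0.23,"translation":[0,0,0],"twist":0}]'
python3 -m creep '[{"fingers":0.23,"translation":[0,0.5,0],"twist":0},{"fingers":0.23,"translation":[0,0,0],"twist":0}]'
python3 -m creep '[{"fingers":0.23,"translation":[0,0.5,0],"twist":0},{"fingers":0.23,"translation":[0,0,0],"twist":0}]'
python3 - <<'E'
from h import *
for c in('scene','top'):
    im=viewer.camera(c);cv2.imwrite(f'pics/{c}16.png',im)
print(manip.get_state()['ee_pos'],manip.get_state()['grip_width'],manip.get_state()['force'])
print(press('pics/top16.png'))
for k in(14,16):
  im=cv2.imread(f'pics/scene{k}.png')
  b=cv2.resize(im[185:240,340:405],None,fx=6,fy=6,interpolation=cv2.INTER_CUBIC);cv2.imwrite(f'pics/sc{k}z.png',b)
cv2.imwrite('pics/cmp16.png',np.hstack([cv2.imread('pics/sc14z.png'),cv2.imread('pics/sc16z.png')]))
E
```

```text
time: 18.72
ee_pos: [0.5204, -0.0673, 0.0689]
tcp_rot: [179.7, -0.0, 3.0]
force: [-2.2, -14.9, -1.8]
grip_width: 0.0538
time: 18.88
ee_pos: [0.5204, -0.0668, 0.0689]
tcp_rot: [179.7, 0.0, 3.0]
force: [-2.1, -16.0, -1.9]
grip_width: 0.0542
time: 19.05
ee_pos: [0.5204, -0.0666, 0.0689]
tcp_rot: [179.7, 0.0, 3.0]
force: [-3.2, -17.3, -2.9]
grip_width: 0.0545
[ 0.52042419 -0.06661662  0.06892901] 0.05398596597877807 [ -2.44408027 -17.63102878  -3.03266688]
pusher moved 46.7 mm (0.94), jaw body moved 54.2 mm (0.96), pressed 7.6
```

View pics/cmp16.png

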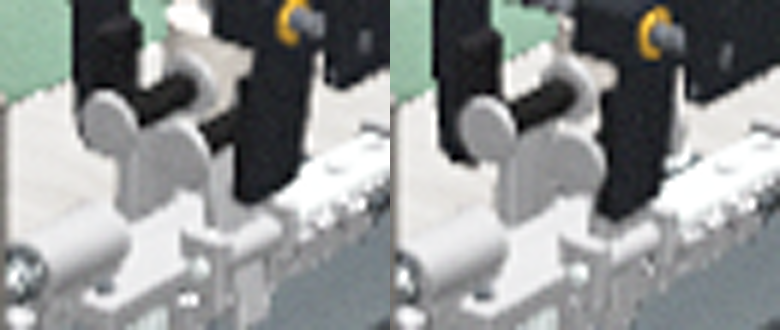

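In the right-hand frame the lever collar has swung out compared with the left: the gap between collars grew from about 70 to 90 px. The latch looks dropped. I confirm with two gentle pushes.

```bash
python3 -m creep '[{"fingers":0.23,"translation":[0,0.7,0],"twist":0},{"fingers":0.23,"translation":[0,0,0],"twist":0}]'
python3 -m creep '[{"fingers":0.23,"translation":[0,0.7,0],"twist":0},{"fingers":0.23,"translation":[0,0,0],"twist":0}]'
```

```text
time: 19.32
ee_pos: [0.5204, -0.0665, 0.069]
tcp_rot: [179.6, 0.0, 3.0]
force: [-2.1, -20.3, -3.0]
grip_width: 0.0541
time: 19.48
ee_pos: [0.5205, -0.0664, 0.069]
tcp_rot: [179.6, 0.0, 3.1]
force: [-3.8, -22.6, -3.2]
grip_width: 0.0541
```

It's locked: the force rises to 22 N with almost no motion. I back off the collar, open and look.

```bash
python3 -m creep '[{"fingers":0.23,"translation":[0,-5,0],"twist":0},{"fingers":0.23,"translation":[0,-8,0],"twist":0},{"fingers":1,"translation":[4,0,0],"twist":0},{"fingers":1,"translation":[0,0,0],"twist":0},{"fingers":1,"translation":[0,0,0],"twist":0}]'
python3 -m creep '[{"fingers":1,"translation":[0,0,0],"twist":0},{"fingers":1,"translation":[0,0,0],"twist":0},{"fingers":1,"translation":[0,0,0],"twist":0},{"fingers":1,"translation":[0,0,10],"twist":0},{"fingers":1,"translation":[0,0,25],"twist":0}]'
python3 -m creep '[{"fingers":1,"translation":[0,0,35],"twist":0},{"fingers":1,"translation":[0,0,35],"twist":0},{"fingers":1,"translation":[0,-30,25],"twist":0},{"fingers":1,"translation":[0,-40,0],"twist":0},{"fingers":1,"translation":[0,-40,0],"twist":0}]'
python3 -m creep '[{"fingers":1,"translation":[-10,-40,0],"twist":0},{"fingers":1,"translation":[-20,-36,0],"twist":0},{"fingers":1,"translation":[-20,-36,0],"twist":0},{"fingers":1,"translation":[-20,-36,0],"twist":0},{"fingers":1,"translation":[-20,-36,0],"twist":0}]'
python3 -m creep '[{"fingers":1,"translation":[-20,-36,0],"twist":0},{"fingers":1,"translation":[-20,-36,0],"twist":0},{"fingers":1,"translation":[0,0,0],"twist":0}]'
python3 - <<'E'
from h import *
for c in('scene','top'):
    im=viewer.camera(c);cv2.imwrite(f'pics/{c}17.png',im)
print(manip.get_state()['time'],manip.get_state()['ee_pos'],manip.get_state()['grip_width'],manip.get_state()['force'])
print(press('pics/top17.png'))
im=cv2.imread('pics/scene17.png')
a=cv2.resize(im[165:300,270:440],None,fx=4.5,fy=4.5,interpolation=cv2.INTER_CUBIC);cv2.imwrite('pics/scene17z.png',a)
im=cv2.imread('pics/top17.png')
b=cv2.resize(im[180:270,285:505],None,fx=3.6,fy=3.6,interpolation=cv2.INTER_CUBIC);cv2.imwrite('pics/top17z.png',b)
E
```

```text
time: 19.9
ee_pos: [0.5246, -0.0742, 0.0687]
tcp_rot: [-180.0, -0.0, 3.0]
force: [-0.2, -0.8, -0.8]
grip_width: 0.0721
time: 20.32
ee_pos: [0.5217, -0.0735, 0.1015]
tcp_rot: [-179.8, 0.4, 3.0]
force: [0.3, -0.4, -0.2]
grip_width: 0.0881
time: 20.73
ee_pos: [0.5258, -0.1856, 0.2026]
tcp_rot: [179.8, -0.3, 3.2]
force: [0.5, -0.2, -0.0]
grip_width: 0.0886
time: 21.15
ee_pos: [0.4332, -0.37, 0.1997]
tcp_rot: [180.0, -0.0, 3.0]
force: [0.1, -0.7, 0.6]
grip_width: 0.0881
time: 21.4
ee_pos: [0.3905, -0.4467, 0.1998]
tcp_rot: [179.8, 0.0, 2.7]
force: [-0.1, 0.3, 0.7]
grip_width: 0.0881
21.5 [ 0.39332624 -0.44165679  0.19918164] 0.08839418307175435 [-0.25129827  0.50293386  0.6004039 ]
pusher moved 46.7 mm (0.94), jaw body moved 54.2 mm (0.96), pressed 7.6
```

View pics/scene17z.png

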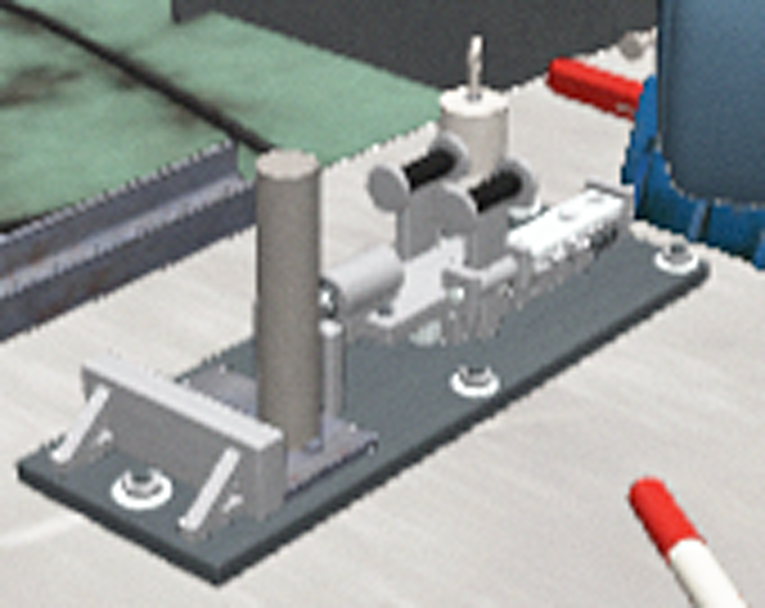

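View pics/top17z.png

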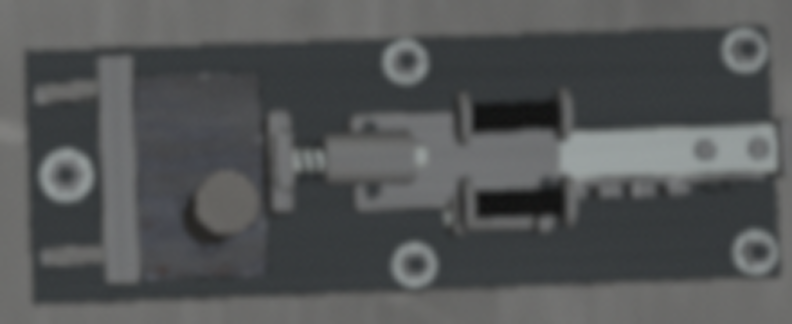

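The scene picture shows the post upright against the fence. In the top view the bars are at y = 115 and 203 px, which is 38 mm apart, so the lever is fully let go. At the start they were closer together, because the tooth was on a land. The plate edge (138–145 px) runs parallel to the fence, and the spring is pressed about 7 mm. The robot is clear, so I hand in.

```bash
python3 -c "
from bench import manip
print(manip.close_job())"
```

```text
the job is handed in; nothing more can be done
None
```

The post is clamped in the jig, and I handed the job in after 21.5 s of the 64 s allowed; the interface reports no verdict.

- **Placing:** I picked the post up by its bar and stood it flat on the bed, with its long edge towards the fence and about 8 mm short of it.
- **Clamping:** I squeezed the lever and slid the jaw about 48 mm until the spring pusher held the plate against the fence. I then let the lever go between notches. A finger on the fixed grip's collar pushed the jaw on in steps of 1 mm or less until the latch dropped in.

**Last checks:**
- **Latch:** the push force fell from 19 to 15 N as the tooth dropped in, and then rose to 22.6 N with almost no movement. The highest push force I read was that 22.6 N, well below the 60 N limit.
- **Lever:** the bars measure 38 mm apart in the top view, so the lever is fully let go.
- **Pusher:** it is pressed back about 7 mm by image tracking, in the middle of the allowed range. The jaw is at about 0.0605 m.
- **Plate:** its edge is parallel to the fence and touching it as far as the picture shows. It is about 3 mm off the middle line, and the robot is clear of everything.

**What disagreed:**
- **Jaw position:** the two cameras gave starting positions up to about 6 mm apart. I settled it by where the pusher met the plate.
- **Squeezed width:** the gripper read 39.5–40.5 mm over the squeezed bars instead of the stated 38 mm. I put the lever at about 0.24 rad, above the 0.22 rad needed, but nothing measured it directly. The jaw did slide with only its normal friction.

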